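# Take the air manifold out of service

### The arm

A 6-joint arm with a two-finger parallel gripper is mounted at the origin on a cart in front of the work surface, level with it; the furniture and walls round the work are solid. World frame = base frame: x ahead of the robot, y to its left, z up, the work surface at z = 0. Lengths are in m, angles in rad, forces in N, time in s.
With the tool pointing down it reaches from about 0.4 to 0.825 m from the base axis. Payload 7 kg.
Tool frame: the origin (TCP) lies at the very end of the fingers, on their centre line; the grasp point (between the pads) lies 19 mm behind it (r.tcp_to_grasp is the distance from the TCP to the grasp point, in m); z points along the fingers, y is the line along which they close (so a half turn about z gives the same grasp; the last joint's range is limited). The gripper opens to 85 mm and grips with 20 to 120 N. Pads are 22 mm wide; open, the fingers measure 114 mm over their backs; the gripper's body (76 mm by 85 mm) begins 54 mm behind the grasp point. The pads swing forward as they close: fully open they stand 13 mm farther back than shut.
Start: joints at [1.623, 0.359, 0.012, 0, -1.224, -0.288], TCP at [0.158, 0.656, 0.231] pointing down, gripper open.
Joint ranges: [-3.07, 3.07], [-1.43, 2.12], [-1.02, 1.25], [-3.03, 1.67], [-3.05, -0], [-3.03, 3.03]. Speed limits (rad/s): [2.39, 2.39, 3.01, 3.14, 3.14, 3.14].

### API

Orientations are given as [roll, pitch, yaw] about the fixed x, y, z axes, in that order (R = Rz(yaw) Ry(pitch) Rx(roll)).
In Python, from rig import r gives the robot as it stands.
- The arm moves only by the tool servo_tool, never from a script. Its argument "motion" is a list of rows, each a list of 7 numbers: the turn, a rotation vector about the world's x, y, z in degrees, then the shift along the world's x, y, z in mm, then the closure in counts, from 0 (fully open) to 255 (shut). In form: [[ax, ay, az, tx, ty, tz, claw], ...]. A call has 1 to 5 rows; each row is the pose to reach, as a shift and turn from the pose commanded when the call began; what a row does not reach only later rows make up. A row lasts 1/12 s, in which the tool goes at most 41.7 mm and 7.16 degrees, less where a joint would pass 70% of its speed; a pose out of reach is approached as far as the arm can. A call with a gripper value outside its range is refused whole. The fingers move at their own pace and stop on an object; the grip force is fixed at half the most. Time passes only in rows, so rows that repeat a pose let the fingers close. It gives the time, the measured TCP pose, the force, the opening and the grip force at its end, in the units of the state.
- r.state(): the state, without advancing time (a new reading comes with each control period).
- r.grab_frame(name): name is "scene" or "top"; returns the picture (384x512x3 uint8, red, green, blue); there is no depth.
- r.get_calibration(name): a dict with "K" (3x3 intrinsics, pixels), "position" and "orientation" of the camera in the world. Camera axes: x right, y up, looking along -z (the intrinsics and any distortion apply to the point x, -y, -z); pixel columns grow to the right and rows downward; lengths in m; the calibration is good to about 2 mm. A picture is of the moment at which its call begins. get_calibration takes no time and is no camera call.
- r.close_job(): hands the job in; it is judged then, once.
The state is a dict: "time_s": time; "qpos": joint angles; "qvel": joint speeds; "tau": joint torques, N m; "tool_pos": TCP position; "eef_rot": TCP orientation; "contact_force": force on the tool from outside, world axes, zero at the start; "torque": the same for the moment, N m; "finger_gap": finger opening in m; "grip_force": force on a finger pad.
Only numpy, scipy, OpenCV 4.12 (cv2) and the standard library are available. Lean on these libraries where they do the work, as an engineer would, in place of code of your own. Each camera call takes 0.05 s, during which the arm holds its last target. There are 200 camera calls.

### The job

Take the air manifold out of service. First turn the black knob until the gauge needle rests on the green zero mark, and do not open any coupling before that; then free every brass plug that is fitted (push the blue sleeve fully down, let the plug pop up, pull it out so that the sleeve snaps back up) and put all the plugs in the grey tray. Leave the needle on zero, and leave the tape roll, the tin, the aluminium block and the rest of the bench as they are.

Things in the scene. Friction and masses are not known exactly. Their poses are not given: they have to be found in the camera images.
- manifold: Fixed aluminium air manifold, block 56 x 310 x 42 mm high, origin under its centre, x to the back, y along the block, z up. Four upright quick couplings 0 to 3 in a row, axes at y = -120, -40, +40, +120 mm; only some hold a plug. Each: steel tube (bore 22 mm, mouth 76 mm above the table) in a dark sprung sleeve 38 mm across with blue rim and a blue thumb tab to the front (-x).
- tab_0 (a point): Press point: centre of the upper face of the blue thumb tab of coupling 0; moves with the sleeve, 79 mm above the table when the sleeve is up. Tab 26 mm wide (along manifold y), 35 mm long, 6 mm thick; the coupling's axis lies 38 mm from this point along the manifold's +x. Axes as the manifold's.
- sleeve_0 (a joint): Sleeve of coupling 0: 0 up (locked), 0.012 m fully down; spring 3 to 7 N. Below 0.009 m the plug is unlocked and its sprung foot lifts it 11 mm within 0.5 s while the sleeve is kept down; it cannot lock again. It then keeps the released sleeve 0.004 to 0.008 m down, lightly held; pulled 32 mm more straight up it is out and the sleeve snaps to 0. A locked plug cannot be pulled out.
- plug_0_mid (a point): Brass plug 0, 100 g, may be absent, in any coupling. Body 66 mm long; point on its axis 33 mm above the body's lower end (79 mm above table locked, 90 popped up), z to the red end. Grip the hexagon, 24 mm across flats (flats face own +-x and every 60 degrees), its middle 12 mm above this point, 22 mm tall. Below 20 mm round; out of the coupling a 17 mm steel foot stands 11 mm out of the lower end.
- tab_1 (a point): Press point: centre of the upper face of the blue thumb tab of coupling 1; moves with the sleeve, 79 mm above the table when the sleeve is up. Tab 26 mm wide (along manifold y), 35 mm long, 6 mm thick; the coupling's axis lies 38 mm from this point along the manifold's +x. Axes as the manifold's.
- sleeve_1 (a joint): Sleeve of coupling 1: 0 up (locked), 0.012 m fully down; spring 3 to 7 N. Below 0.009 m the plug is unlocked and its sprung foot lifts it 11 mm within 0.5 s while the sleeve is kept down; it cannot lock again. It then keeps the released sleeve 0.004 to 0.008 m down, lightly held; pulled 32 mm more straight up it is out and the sleeve snaps to 0. A locked plug cannot be pulled out.
- plug_1_mid (a point): Brass plug 1, 100 g, may be absent, in any coupling. Body 66 mm long; point on its axis 33 mm above the body's lower end (79 mm above table locked, 90 popped up), z to the red end. Grip the hexagon, 24 mm across flats (flats face own +-x and every 60 degrees), its middle 12 mm above this point, 22 mm tall. Below 20 mm round; out of the coupling a 17 mm steel foot stands 11 mm out of the lower end.
- tab_2 (a point): Press point: centre of the upper face of the blue thumb tab of coupling 2; moves with the sleeve, 79 mm above the table when the sleeve is up. Tab 26 mm wide (along manifold y), 35 mm long, 6 mm thick; the coupling's axis lies 38 mm from this point along the manifold's +x. Axes as the manifold's.
- sleeve_2 (a joint): Sleeve of coupling 2: 0 up (locked), 0.012 m fully down; spring 3 to 7 N. Below 0.009 m the plug is unlocked and its sprung foot lifts it 11 mm within 0.5 s while the sleeve is kept down; it cannot lock again. It then keeps the released sleeve 0.004 to 0.008 m down, lightly held; pulled 32 mm more straight up it is out and the sleeve snaps to 0. A locked plug cannot be pulled out.
- plug_2_mid (a point): Brass plug 2, 100 g, may be absent, in any coupling. Body 66 mm long; point on its axis 33 mm above the body's lower end (79 mm above table locked, 90 popped up), z to the red end. Grip the hexagon, 24 mm across flats (flats face own +-x and every 60 degrees), its middle 12 mm above this point, 22 mm tall. Below 20 mm round; out of the coupling a 17 mm steel foot stands 11 mm out of the lower end.
- tab_3 (a point): Press point: centre of the upper face of the blue thumb tab of coupling 3; moves with the sleeve, 79 mm above the table when the sleeve is up. Tab 26 mm wide (along manifold y), 35 mm long, 6 mm thick; the coupling's axis lies 38 mm from this point along the manifold's +x. Axes as the manifold's.
- sleeve_3 (a joint): Sleeve of coupling 3: 0 up (locked), 0.012 m fully down; spring 3 to 7 N. Below 0.009 m the plug is unlocked and its sprung foot lifts it 11 mm within 0.5 s while the sleeve is kept down; it cannot lock again. It then keeps the released sleeve 0.004 to 0.008 m down, lightly held; pulled 32 mm more straight up it is out and the sleeve snaps to 0. A locked plug cannot be pulled out.
- plug_3_mid (a point): Brass plug 3, 100 g, may be absent, in any coupling. Body 66 mm long; point on its axis 33 mm above the body's lower end (79 mm above table locked, 90 popped up), z to the red end. Grip the hexagon, 24 mm across flats (flats face own +-x and every 60 degrees), its middle 12 mm above this point, 22 mm tall. Below 20 mm round; out of the coupling a 17 mm steel foot stands 11 mm out of the lower end.
- setter: Fixed grey pressure setter, base 96 x 200 x 45 mm high, origin under its centre, x to the back, y to the left, z up. On its left half (y = +55 mm) the black wing knob, on its right half (y = -50 mm) a round gauge, 90 mm across, tilted back 45 degrees to face the robot, its highest point 119 mm above the table.
- knob_grip (a point): Point to grip on the black wing knob, on its upright axis, 93 mm above the table. The wing is a bar 50 mm long, 14 mm thick, from 71 to 102 mm above the table; its long direction is this point's x axis, which turns with the knob. Stays where it is left (friction 0.05 N m).
- needle (a joint): Red gauge needle, rad: 0 at the middle of the green zero mark at the top of the dial (mark about 0.1 rad to either side), positive clockwise seen from the robot, range -0.9 to 2.6; it runs on past zero. Geared 1:1 to the knob: 1 rad clockwise seen from above adds 1 rad, anticlockwise takes off 1 rad. Starts positive.
- tray_in (a point): Loose grey tray, outside 150 x 210 x 32 mm high, walls 4 mm, open at the top; this point is the centre of its inner floor, about 4 mm above the table; x is its short and y its long direction.
- tape_roll: Roll of masking tape, 104 mm across, 25 mm high, lying at the back left; a bystander. Origin under its centre.
- rivet_tin: Round blue tin with a cream lid, 70 mm across, 44 mm high, at the back; a bystander. Origin under its centre.
- alu_block: Bare aluminium block, 50 x 70 x 25 mm, in front of the robot near the table's edge; a bystander. Origin under its centre.

How it is judged:
By the outcome, as a careful person would: the job done as asked, in the order asked, and still so for the second after the job is handed in, with the robot touching nothing.
Of plug_0, plug_1, plug_2, plug_3 only 3 to 4 are there at a start; the rules pass over those that are not, and their reading is None.
At some moment in a run one of tray may be knocked a few centimetres aside while the robot is not near it.
Once in a run the grip may slacken for a moment while it holds something.
It also fails if it takes over 210 s, if anything falls off the work surface, if the arm or the gripper's body presses on something with over 40 N, if the wrist force passes 120 N, or if a joint passes its speed limit or range.

## Working session

There is one attempt and no reset: what is moved stays moved. The work goes in short steps, Python scripts to look and compute and a tool call to move; the robot and the scene stay as the last step left them, time stands still between calls to the robot, and variables do not carry over. Pictures are saved under pics/ and viewed, at most 14 in all, crops included, and the job is handed in when it is done.

Besides the shell and the picture viewer there is one more tool, called after ">>>" by a JSON object that holds its "name" and its "arguments". servo_tool: Moves the arm, as the interface text tells. Its arguments: {"type":"object","properties":{"motion":{"type":"array","items":{"type":"array","items":{"type":"number"}}}},"required":["motion"]}

```bash
mkdir -p pics; ls
python3 - <<'E'
from rig import r
import cv2
for n in("scene","top"):
    im=r.grab_frame(n); cv2.imwrite(f"pics/{n}0.png",im[:,:,::-1]); c=r.get_calibration(n); print(n,c)
s=r.state();print(s)
E
```

```text
pics
scene {'K': array([[366.57682294,   0.        , 254.77307539],
       [  0.        , 366.57682294, 190.63144801],
       [  0.        ,   0.        ,   1.        ]]), 'position': array([-0.00337537, -0.33053181,  0.75650818]), 'orientation': array([ 0.76871593,  0.0065647 , -1.05345672])}
top {'K': array([[412.85170848,   0.        , 260.54844184],
       [  0.        , 412.85170848, 194.93184425],
       [  0.        ,   0.        ,   1.        ]]), 'position': array([0.33971095, 0.00184097, 1.39920946]), 'orientation': array([ 0.15217262, -0.01066087, -1.59993881])}
{'time_s': 0.1, 'qpos': array([ 1.62310659e+00,  3.59330058e-01,  1.11285644e-02, -2.77035717e-04,
       -1.22413277e+00, -2.88090998e-01]), 'qvel': array([ 0.00057266, -0.00151199,  0.00266617,  0.0019007 ,  0.00090334,
       -0.00035908]), 'tau': array([-1.98228561e-03, -5.84765482e+01,  2.94112694e+01,  6.95468813e+00,
       -3.11913427e-03,  1.57536073e-05]), 'tool_pos': array([0.15762494, 0.65587588, 0.23044396]), 'eef_rot': array([ 3.14004410e+00, -1.87288279e-04, -2.35874915e-01]), 'contact_force': array([-0.42400811, -0.44862576,  0.0471115 ]), 'torque': array([0.02509706, 0.00860323, 0.01698721]), 'grip_force': 0.0, 'finger_gap': 0.08534966233250285}
```

View pics/scene0.png

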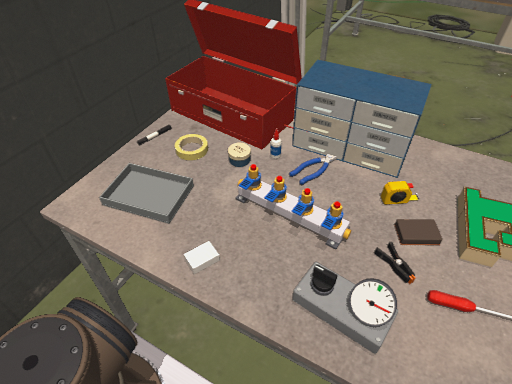

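View pics/top0.png

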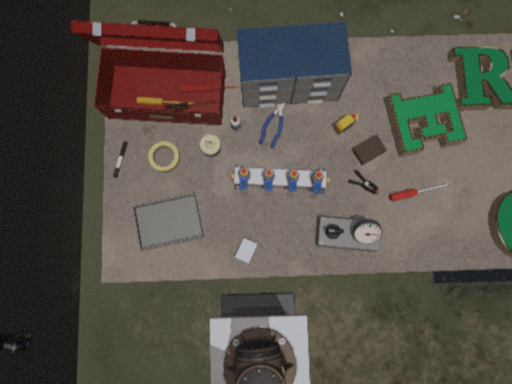

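The pictures show four plugs fitted, at about (253,168), (279,181), (307,192) and (337,207) in the scene view. The knob is at (323,278), the gauge at (373,303) with the needle pointing right and slightly down, and the tray is on the left at (148,192).

```bash
cat > h.py <<'E'
import numpy as np,cv2
from rig import r
from scipy.spatial.transform import Rotation as R
C={n:r.get_calibration(n) for n in("scene","top")}
def ray(n,p):
    c=C[n];d=np.linalg.solve(c["K"],[p[0],p[1],1]);d=R.from_euler('xyz',c["orientation"]).as_matrix()@(d*[1,-1,-1])
    return np.array(c["position"]),d/np.linalg.norm(d)
def plane(n,p,z):
    o,d=ray(n,p);return o+d*(z-o[2])/d[2]
def proj(n,X):
    c=C[n];q=R.from_euler('xyz',c["orientation"]).as_matrix().T@(np.array(X)-c["position"])*[1,-1,-1];q=c["K"]@q;return q[:2]/q[2]
def tri(ps,pt):
    A=0;b=0
    for n,p in(("scene",ps),("top",pt)):
        o,d=ray(n,p);M=np.eye(3)-np.outer(d,d);A=A+M;b=b+M@o
    return np.linalg.solve(A,b)
def blobs(im,f,roi,amin=4):
    """centroids,areas of mask f(hsv) in roi x0,y0,x1,y1"""
    x0,y0,x1,y1=roi;h=cv2.cvtColor(im[y0:y1,x0:x1],cv2.COLOR_RGB2HSV).astype(int)
    m=f(h[...,0],h[...,1],h[...,2]).astype(np.uint8)
    _,_,s,c=cv2.connectedComponentsWithStats(m)
    return [(c[i]+[x0,y0],s[i][4]) for i in range(1,len(s)) if s[i][4]>=amin]
red=lambda h,s,v:((h<7)|(h>172))&(s>170)&(v>90)
blue=lambda h,s,v:(h>100)&(h<125)&(s>130)&(v>60)
def save(name,im,roi,k):
    x0,y0,x1,y1=roi;cv2.imwrite(f"pics/{name}.png",cv2.resize(im[y0:y1,x0:x1,::-1],None,fx=k,fy=k,interpolation=cv2.INTER_CUBIC))
E
python3 - <<'E'
from h import *
np.set_printoptions(precision=4,suppress=True)
S=cv2.imread("pics/scene0.png")[:,:,::-1].copy();T=cv2.imread("pics/top0.png")[:,:,::-1].copy()
for nm,f in(("red",red),("blue",blue)):
    a=sorted(blobs(S,f,(230,155,355,245)),key=lambda q:q[0][0]);b=sorted(blobs(T,f,(228,160,335,200),3),key=lambda q:q[0][0])
    print(nm,[(q[0].round(1),q[1]) for q in a],[(q[0].round(1),q[1]) for q in b])
    if len(a)==len(b):
        for p,q in zip(a,b): print(tri(p[0],q[0]),plane("scene",p[0],.11 if nm=="red" else .079))
A=cv2.resize(S[255:350,285:405],None,fx=4,fy=4,interpolation=2);B=cv2.resize(T[205:260,310:390],None,fx=4,fy=4,interpolation=2)
A=cv2.copyMakeBorder(A,0,600-A.shape[0],0,0,0);B=cv2.copyMakeBorder(B,0,600-B.shape[0],0,0,0)
cv2.imwrite("pics/c1.png",np.hstack([A,B])[:400,:,::-1])
# tray outline from top
h=cv2.cvtColor(T,cv2.COLOR_RGB2HSV)
for p in [(135,208),(195,195),(203,234),(143,248)]: print("traycorner",plane("top",p,.032))
print("knob",plane("top",(333,231),.102))
E
```

```text
red [(array([253. , 166.7]), np.int32(28)), (array([279. , 178.5]), np.int32(26)), (array([306.9, 190.9]), np.int32(30)), (array([336.7, 204.3]), np.int32(30))] [(array([294.3, 173.3]), np.int32(3)), (array([318.6, 174.1]), np.int32(7))]
blue [(array([248.2, 181.6]), np.int32(129)), (array([272.5, 185.5]), np.int32(4)), (array([273.9, 194.2]), np.int32(138)), (array([299.5, 197. ]), np.int32(8)), (array([301.3, 207.1]), np.int32(144)), (array([304.2, 165.7]), np.int32(139)), (array([314.3, 174. ]), np.int32(142)), (array([330.2, 220.4]), np.int32(171))] [(array([243. , 183.3]), np.int32(42)), (array([267.7, 184. ]), np.int32(51)), (array([292.1, 185.2]), np.int32(59)), (array([316.8, 186.6]), np.int32(64))]
traycorner [0.5164 0.3996 0.032 ]
traycorner [0.5547 0.2003 0.032 ]
traycorner [0.4238 0.1747 0.032 ]
traycorner [0.3837 0.3712 0.032 ]
knob [ 0.4173 -0.2421  0.102 ]
```

View pics/c1.png

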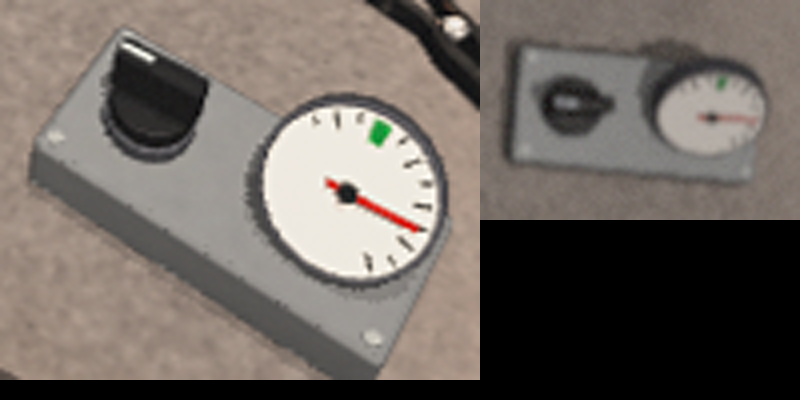

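Run:
```python
from h import *
np.set_printoptions(precision=4,suppress=True)
print("red scene z.107");P=np.array([plane("scene",p,.107) for p in[(253,166.7),(279,178.5),(306.9,190.9),(336.7,204.3)]]);print(P)
print("red top",plane("top",(294.3,173.3),.112),plane("top",(318.6,174.1),.112))
B=[((248.2,181.6),(243,183.3)),((273.9,194.2),(267.7,184)),((301.3,207.1),(292.1,185.2)),((330.2,220.4),(316.8,186.6))]
for s,t in B: print("tab",tri(s,t),plane("top",t,.077))
d=P[0]-P[3];print("yaw manifold",np.arctan2(d[1],d[0])-np.pi/2,np.linalg.norm(d))
tp=lambda x,y:(310+(x-480)/4,205+y/4);sp=lambda x,y:(285+x/4,255+y/4)
a,b=plane("top",tp(513,155),.045),plane("top",tp(750,182),.045);d=a-b;psi=np.arctan2(d[1],d[0])-np.pi/2;print("setter yaw",psi,np.linalg.norm(d))
a,b=plane("scene",sp(33,150),.045),plane("scene",sp(372,360),.045);d=a-b;print("setter yaw",np.arctan2(d[1],d[0])-np.pi/2,np.linalg.norm(d),a,b)
n=np.array([-np.cos(psi),-np.sin(psi),1])/2**.5
c0=plane("scene",sp(347,193),.087);print("dial c",c0)
def dial(p):
    o,d=ray("scene",p);return o+d*((c0-o)@n)/(d@n)-c0
right=np.array([np.sin(psi),-np.cos(psi),0]);up=np.cross(right,-n);up=up if up[2]>0 else -up
ang=lambda p:np.arctan2(dial(p)@right,dial(p)@up)
print("green",ang(sp(379,133)),"tip",ang(sp(420,230)),"tail",ang(sp(328,183)))
e1,e2=plane("scene",sp(118,42),.102),plane("scene",sp(207,84),.102);d=e2-e1;print("bar",e1,e2,np.linalg.norm(d),np.degrees(np.arctan2(d[1],d[0])),(e1+e2)/2)
e1,e2=plane("top",tp(543,101),.1),plane("top",tp(612,104),.1);d=e2-e1;print("bar",e1,e2,np.linalg.norm(d),np.degrees(np.arctan2(d[1],d[0])),(e1+e2)/2)
```

```text
red scene z.107
[[ 0.6144  0.0313  0.107 ]
 [ 0.608  -0.0487  0.107 ]
 [ 0.6024 -0.1284  0.107 ]
 [ 0.5964 -0.2082  0.107 ]]
red top [ 0.6033 -0.1271  0.112 ] [ 0.5986 -0.2044  0.112 ]
tab [0.5849 0.0343 0.075 ] [0.5818 0.0378 0.077 ]
tab [ 0.5803 -0.0457  0.0722] [ 0.5773 -0.0425  0.077 ]
tab [ 0.5739 -0.1254  0.0726] [ 0.5712 -0.1217  0.077 ]
tab [ 0.5659 -0.2049  0.0769] [ 0.5644 -0.202   0.077 ]
yaw manifold -0.07488024800064741 0.24009488585112496
setter yaw -0.14159917339740513 0.19429377355545246
setter yaw -0.10586489989399017 0.18978643763380806 [ 0.3705 -0.2066  0.045 ] [ 0.3504 -0.3953  0.045 ]
dial c [ 0.4029 -0.3573  0.087 ]
green -0.00770397598419186 tip 1.4813036904927754 tail -1.6433037026310786
bar [ 0.4177 -0.2284  0.102 ] [ 0.4169 -0.2773  0.102 ] 0.048968161431183224 -90.87466436885012 [ 0.4173 -0.2528  0.102 ]
bar [ 0.4204 -0.2197  0.1   ] [ 0.4165 -0.274   0.1   ] 0.05439886085154043 -94.11324435226338 [ 0.4185 -0.2468  0.1   ]
```

>>> {"name": "servo_tool", "arguments": {"motion": [[0, 0, -28, 140, -150, 10, 110], [0, 0, -28, 140, -150, 10, 110], [0, 0, -28, 140, -150, 10, 110], [0, 0, -28, 140, -150, 10, 110], [0, 0, -28, 140, -150, 10, 110]]}}

```text
time_s: 0.52
tool_pos: [0.2986, 0.5043, 0.2411]
eef_rot: [3.141, -0.0, -0.732]
contact_force: [0.6, 0.3, 0.3]
finger_gap: 0.0487
grip_force: 0.0
```

>>> {"name": "servo_tool", "arguments": {"motion": [[0, 0, -28, 120, -165, 0, 110], [0, 0, -28, 120, -165, 0, 110], [0, 0, -28, 120, -165, 0, 110], [0, 0, -28, 120, -165, 0, 110], [0, 0, -28, 120, -165, 0, 110]]}}

```text
time_s: 0.93
tool_pos: [0.4184, 0.339, 0.2413]
eef_rot: [3.141, -0.0, -1.221]
contact_force: [0.7, -0.1, 0.0]
finger_gap: 0.0485
grip_force: 0.0
```

>>> {"name": "servo_tool", "arguments": {"motion": [[0, 0, -22, 40, -200, 0, 110], [0, 0, -22, 40, -200, 0, 110], [0, 0, -22, 40, -200, 0, 110], [0, 0, -22, 40, -200, 0, 110], [0, 0, -22, 40, -200, 0, 110]]}}

```text
time_s: 1.35
tool_pos: [0.4574, 0.1389, 0.2412]
eef_rot: [3.141, -0.0, -1.599]
contact_force: [1.1, -0.1, 0.6]
finger_gap: 0.0487
grip_force: 0.0
```

>>> {"name": "servo_tool", "arguments": {"motion": [[0, 0, 0, -10, -200, 0, 110], [0, 0, 0, -10, -200, 0, 110], [0, 0, 0, -10, -200, 0, 110], [0, 0, 0, -10, -200, 0, 110], [0, 0, 0, -10, -200, 0, 110]]}}

```text
time_s: 1.77
tool_pos: [0.4467, -0.0611, 0.2413]
eef_rot: [3.142, 0.0, -1.597]
contact_force: [0.9, -0.4, -0.8]
finger_gap: 0.0489
grip_force: 0.0
```

>>> {"name": "servo_tool", "arguments": {"motion": [[0, 0, 0, -30, -190, -70, 110], [0, 0, 0, -30, -190, -70, 110], [0, 0, 0, -30, -190, -70, 110], [0, 0, 0, -30, -190, -70, 110], [0, 0, 0, -30, -190, -70, 110], [0, 0, 0, -30, -190, -70, 110]]}}

```text
schema error: expected 1 to 5 rows
```

>>> {"name": "servo_tool", "arguments": {"motion": [[0, 0, 0, -29, -189, -40, 110], [0, 0, 0, -29, -189, -40, 110], [0, 0, 0, -29, -189, -40, 110], [0, 0, 0, -29, -189, -40, 110], [0, 0, 0, -29, -189, -40, 110]]}}

```text
time_s: 2.18
tool_pos: [0.4173, -0.2502, 0.2004]
eef_rot: [3.141, 0.0, -1.598]
contact_force: [0.4, 0.7, -0.3]
finger_gap: 0.0483
grip_force: 0.0
```

>>> {"name": "servo_tool", "arguments": {"motion": [[0, 0, 0, 0, 0, -30, 110], [0, 0, 0, 0, 0, -70, 110], [0, 0, 0, 0, 0, -110, 110], [0, 0, 0, 0, 0, -126, 110], [0, 0, 0, 0, 0, -126, 110]]}}

```text
time_s: 2.6
tool_pos: [0.4153, -0.2472, 0.0713]
eef_rot: [3.134, 0.002, -1.598]
contact_force: [-0.5, -0.3, 0.7]
finger_gap: 0.0487
grip_force: 0.0
```

>>> {"name": "servo_tool", "arguments": {"motion": [[0, 0, 0, 0, 0, 0, 255], [0, 0, 0, 0, 0, 0, 255], [0, 0, 0, 0, 0, 0, 255], [0, 0, 0, 0, 0, 0, 255], [0, 0, 0, 0, 0, 0, 255]]}}

```text
time_s: 3.02
tool_pos: [0.4187, -0.248, 0.0772]
eef_rot: [-3.14, -0.001, -1.597]
contact_force: [-4.2, -2.1, 4.8]
finger_gap: 0.013
grip_force: 59.0
```

>>> {"name": "servo_tool", "arguments": {"motion": [[0, 0, 6, 0, 0, 0, 255], [0, 0, 12, 0, 0, 0, 255], [0, 0, 18, 0, 0, 0, 255], [0, 0, 24, 0, 0, 0, 255], [0, 0, 30, 0, 0, 0, 255]]}}

```text
time_s: 3.43
tool_pos: [0.4175, -0.2482, 0.0771]
eef_rot: [3.141, -0.0, -1.068]
contact_force: [-8.7, -4.3, 10.7]
finger_gap: 0.0129
grip_force: 59.8
```

>>> {"name": "servo_tool", "arguments": {"motion": [[0, 0, 6, 0, 0, 0, 255], [0, 0, 12, 0, 0, 0, 255], [0, 0, 18, 0, 0, 0, 255], [0, 0, 24, 0, 0, 0, 255], [0, 0, 30, 0, 0, 0, 255]]}}

```text
time_s: 3.85
tool_pos: [0.4167, -0.2489, 0.0771]
eef_rot: [3.139, 0.001, -0.545]
contact_force: [-10.9, -10.3, 9.0]
finger_gap: 0.0128
grip_force: 59.8
```

>>> {"name": "servo_tool", "arguments": {"motion": [[0, 0, 6, 0, 0, 0, 255], [0, 0, 12, 0, 0, 0, 255], [0, 0, 18, 0, 0, 0, 255], [0, 0, 24, 0, 0, 0, 255], [0, 0, 24, 0, 0, 0, 255]]}}

```text
time_s: 4.27
tool_pos: [0.4163, -0.2498, 0.0771]
eef_rot: [3.139, 0.003, -0.124]
contact_force: [-12.0, -15.4, 8.0]
finger_gap: 0.0128
grip_force: 59.7
```

Run:
```python
from h import *
S=r.grab_frame("scene");save("s1",S,(270,200,420,350),4)
print(r.state()["torque"])
```

```text
[-5.73848248  4.07111465  0.01710194]
```

View pics/s1.png

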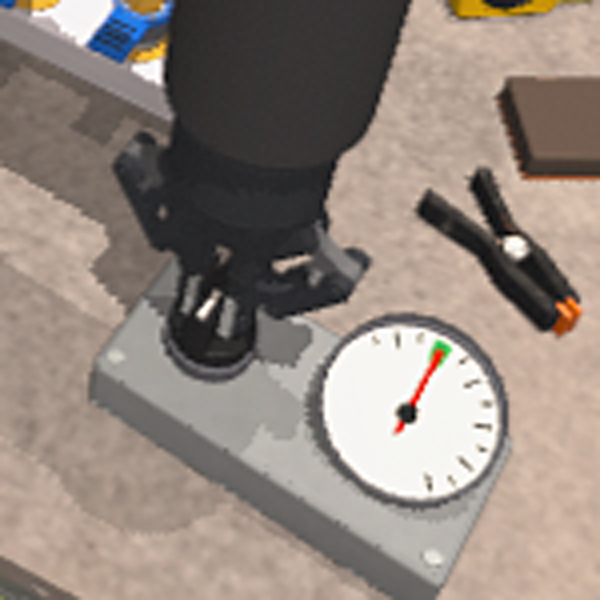

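The needle now points into the green mark: hub at crop pixel (406,412), tip at (440,350). I'll release the knob and measure the needle precisely.

>>> {"name": "servo_tool", "arguments": {"motion": [[0, 0, 0, 0, 0, 0, 110], [0, 0, 0, 0, 0, 0, 110], [0, 0, 0, 0, 0, 0, 110], [0, 0, 0, 0, 0, 0, 110], [0, 0, 0, 0, 0, 0, 110]]}}

```text
time_s: 4.73
tool_pos: [0.4193, -0.2475, 0.0758]
eef_rot: [-3.141, -0.001, -0.131]
contact_force: [0.1, 0.5, 0.3]
finger_gap: 0.0486
grip_force: 0.0
```

>>> {"name": "servo_tool", "arguments": {"motion": [[0, 0, 0, 0, 0, 30, 110], [0, 0, 0, 0, 0, 70, 110], [0, 0, 0, 0, 0, 110, 110], [0, 0, 0, 0, 0, 126, 110], [0, 0, 0, 0, 0, 126, 110]]}}

```text
time_s: 5.15
tool_pos: [0.4215, -0.2483, 0.2063]
eef_rot: [3.14, -0.009, -0.13]
contact_force: [1.4, -0.5, 0.5]
finger_gap: 0.0488
grip_force: 0.0
```

```bash
cat >> h.py <<'E'
def needle(S):
    psi=-.12;n=np.array([-np.cos(psi),-np.sin(psi),1])/2**.5;c0=np.array([.4029,-.3573,.087])
    right=np.array([np.sin(psi),-np.cos(psi),0]);up=np.array([np.cos(psi),np.sin(psi),1])/2**.5
    h=cv2.cvtColor(S,cv2.COLOR_RGB2HSV).astype(int);out={}
    for k,f in(("red",((h[...,0]<9)|(h[...,0]>170))&(h[...,1]>130)),("green",(abs(h[...,0]-62)<18)&(h[...,1]>110))):
        y,x=np.nonzero(f[275:335,345:402]);q=[]
        for a,b in zip(x+345,y+275):
            o,d=ray("scene",(a,b));e=o+d*((c0-o)@n)/(d@n)-c0;q.append([e@right,e@up])
        q=np.array(q)
        if k=="red":
            v=np.linalg.svd(q-q.mean(0))[2][0];v=v*np.sign(v@q.mean(0));out[k]=np.arctan2(*v)
        else: out[k]=np.arctan2(*q.mean(0))
    return out
E
python3 - <<'E'
from h import *
S=r.grab_frame("scene");print(needle(S),needle(cv2.imread("pics/scene0.png")[:,:,::-1].copy()))
save("s2",S,(230,150,370,350),4);print(r.state()["tool_pos"],r.state()["qpos"])
E
```

```text
{'red': np.float64(0.027778909107339423), 'green': np.float64(-0.007503565601353645)} {'red': np.float64(1.5218974733410988), 'green': np.float64(-0.014430259773180304)}
[ 0.42018621 -0.24772728  0.20372673] [-1.28484950e-01  6.58685435e-02 -4.33727602e-01  1.41150190e-04
 -1.06606605e+00  1.56867360e+00]
```

>>> {"name": "servo_tool", "arguments": {"motion": [[0, 0, 3, 140, 44, -50, 255], [0, 0, 3, 140, 44, -50, 255], [0, 0, 3, 140, 44, -50, 255], [0, 0, 3, 140, 44, -50, 255], [0, 0, 3, 140, 44, -50, 255]]}}

```text
time_s: 5.62
tool_pos: [0.5615, -0.2018, 0.1468]
eef_rot: [3.142, 0.005, -0.077]
contact_force: [0.8, -0.5, 0.0]
finger_gap: 0.0
grip_force: 0.0
```

>>> {"name": "servo_tool", "arguments": {"motion": [[0, 0, 0, 0, 0, -30, 255], [0, 0, 0, 0, 0, -60, 255], [0, 0, 0, 0, 0, -62, 255], [0, 0, 0, 0, 0, -62, 255], [0, 0, 0, 0, 0, -62, 255]]}}

```text
time_s: 6.03
tool_pos: [0.5589, -0.2039, 0.0899]
eef_rot: [3.141, 0.0, -0.078]
contact_force: [0.7, 0.1, 0.5]
finger_gap: 0.0
grip_force: 0.0
```

Run:
```python
from h import *
S=r.grab_frame("scene");save("s3",S,(230,150,370,290),4)
print(r.state()["tool_pos"],r.state()["contact_force"])
```

```text
[ 0.55950797 -0.20396366  0.09073873] [ 0.80099714  0.29818812 -0.66608549]
```

View pics/s3.png

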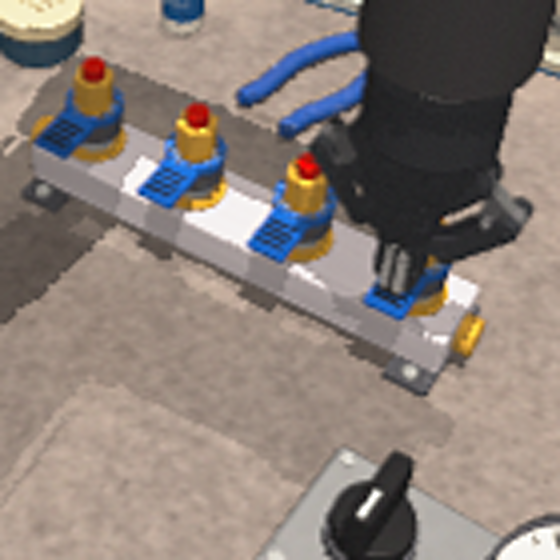

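The closed fingertips stand over tab 0, at crop pixel (395,285). I'll press it.

>>> {"name": "servo_tool", "arguments": {"motion": [[0, 0, 0, 0, 0, -8, 255], [0, 0, 0, 0, 0, -13, 255], [0, 0, 0, 0, 0, -18, 255], [0, 0, 0, 0, 0, -22, 255], [0, 0, 0, 0, 0, -24, 255]]}}

```text
time_s: 6.5
tool_pos: [0.5596, -0.204, 0.0666]
eef_rot: [3.141, -0.002, -0.078]
contact_force: [-6.4, 4.5, 29.3]
finger_gap: 0.0
grip_force: 14.4
```

>>> {"name": "servo_tool", "arguments": {"motion": [[0, 0, 0, 0, 0, -1, 255], [0, 0, 0, 0, 0, -1, 255], [0, 0, 0, 0, 0, -1, 255], [0, 0, 0, 0, 0, -1, 255], [0, 0, 0, 0, 0, -1, 255]]}}

```text
time_s: 6.92
tool_pos: [0.5596, -0.2039, 0.0668]
eef_rot: [3.141, -0.003, -0.078]
contact_force: [-4.7, 2.7, 17.2]
finger_gap: -0.0002
grip_force: 8.6
```

>>> {"name": "servo_tool", "arguments": {"motion": [[0, 0, 0, 0, 0, 0, 255], [0, 0, 0, 0, 0, 0, 255], [0, 0, 0, 0, 0, 0, 255], [0, 0, 0, 0, 0, 0, 255], [0, 0, 0, 0, 0, 0, 255]]}}

```text
time_s: 7.33
tool_pos: [0.5596, -0.204, 0.0668]
eef_rot: [3.141, -0.003, -0.078]
contact_force: [-4.4, 1.4, 16.8]
finger_gap: 0.0
grip_force: 8.6
```

>>> {"name": "servo_tool", "arguments": {"motion": [[0, 0, 0, 0, 0, 35, 255], [0, 0, 0, 0, 0, 40, 255], [0, 0, 0, 3, 40, 40, 255], [0, 0, 0, 6, 80, 40, 255], [0, 0, 0, 6, 80, 40, 255]]}}

```text
time_s: 7.75
tool_pos: [0.5657, -0.1194, 0.1052]
eef_rot: [-3.141, -0.002, -0.076]
contact_force: [-0.2, -0.0, 0.7]
finger_gap: -0.0004
grip_force: 0.0
```

>>> {"name": "servo_tool", "arguments": {"motion": [[0, 0, 0, 0, 0, -15, 255], [0, 0, 0, 0, 0, -28, 255], [0, 0, 0, 0, 0, -34, 255], [0, 0, 0, 0, 0, -38, 255], [0, 0, 0, 0, 0, -40, 255]]}}

```text
time_s: 8.17
tool_pos: [0.5644, -0.1237, 0.0665]
eef_rot: [3.141, 0.0, -0.078]
contact_force: [-15.7, 8.0, 37.2]
finger_gap: 0.0001
grip_force: 18.9
```

>>> {"name": "servo_tool", "arguments": {"motion": [[0, 0, 0, 0, 0, 0, 255], [0, 0, 0, 0, 0, 0, 255], [0, 0, 0, 0, 0, 0, 255], [0, 0, 0, 0, 0, 0, 255], [0, 0, 0, 0, 0, 0, 255]]}}

```text
time_s: 8.58
tool_pos: [0.5645, -0.1237, 0.0667]
eef_rot: [-3.142, -0.001, -0.078]
contact_force: [-9.3, 4.9, 21.7]
finger_gap: 0.0
grip_force: 10.8
```

>>> {"name": "servo_tool", "arguments": {"motion": [[0, 0, 0, 0, 0, 0, 255], [0, 0, 0, 0, 0, 0, 255], [0, 0, 0, 0, 0, 0, 255], [0, 0, 0, 0, 0, 0, 255], [0, 0, 0, 0, 0, 0, 255]]}}

```text
time_s: 9.0
tool_pos: [0.5645, -0.1236, 0.0667]
eef_rot: [-3.142, -0.001, -0.078]
contact_force: [-9.5, 6.4, 22.1]
finger_gap: 0.0006
grip_force: 10.8
```

Run:
```python
from h import *
S=r.grab_frame("scene");save("s4",S,(230,150,370,290),4)
```

```text
(no output)
```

View pics/s4.png

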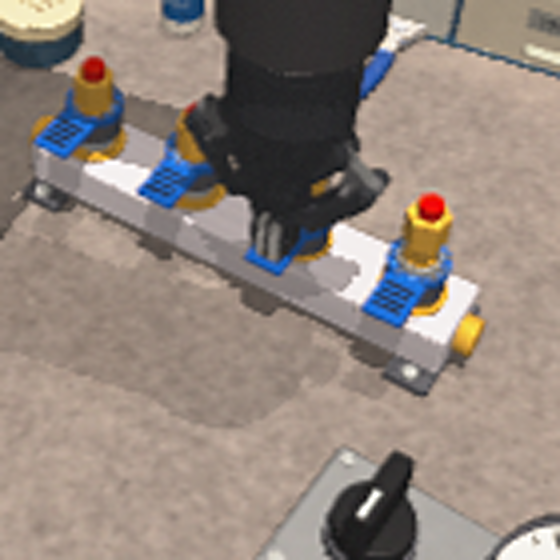

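Plug 0 has popped up, with its red end now at crop pixel (432,207), and the finger is holding tab 1 down. I'll repeat this on tabs 2 and 3.

>>> {"name": "servo_tool", "arguments": {"motion": [[0, 0, 0, 0, 0, 35, 255], [0, 0, 0, 0, 0, 40, 255], [0, 0, 0, 3, 40, 40, 255], [0, 0, 0, 6, 80, 40, 255], [0, 0, 0, 6, 80, 40, 255]]}}

```text
time_s: 9.47
tool_pos: [0.5722, -0.0394, 0.1054]
eef_rot: [-3.14, -0.003, -0.076]
contact_force: [0.1, -1.4, -0.1]
finger_gap: 0.0001
grip_force: 0.0
```

>>> {"name": "servo_tool", "arguments": {"motion": [[0, 0, 0, 0, 0, -15, 255], [0, 0, 0, 0, 0, -28, 255], [0, 0, 0, 0, 0, -34, 255], [0, 0, 0, 0, 0, -38, 255], [0, 0, 0, 0, 0, -40, 255]]}}

```text
time_s: 9.88
tool_pos: [0.5706, -0.0438, 0.0665]
eef_rot: [3.141, 0.0, -0.078]
contact_force: [-16.2, 6.3, 37.9]
finger_gap: -0.0
grip_force: 18.8
```

>>> {"name": "servo_tool", "arguments": {"motion": [[0, 0, 0, 0, 0, 0, 255], [0, 0, 0, 0, 0, 0, 255], [0, 0, 0, 0, 0, 0, 255], [0, 0, 0, 0, 0, 0, 255], [0, 0, 0, 0, 0, 0, 255]]}}

```text
time_s: 10.3
tool_pos: [0.5706, -0.0437, 0.0668]
eef_rot: [-3.141, -0.001, -0.078]
contact_force: [-9.8, 4.7, 21.0]
finger_gap: 0.0001
grip_force: 10.5
```

>>> {"name": "servo_tool", "arguments": {"motion": [[0, 0, 0, 0, 0, 0, 255], [0, 0, 0, 0, 0, 0, 255], [0, 0, 0, 0, 0, 0, 255], [0, 0, 0, 0, 0, 0, 255], [0, 0, 0, 0, 0, 0, 255]]}}

```text
time_s: 10.72
tool_pos: [0.5706, -0.0438, 0.0668]
eef_rot: [-3.141, -0.001, -0.078]
contact_force: [-10.0, 4.2, 20.9]
finger_gap: -0.0002
grip_force: 10.5
```

>>> {"name": "servo_tool", "arguments": {"motion": [[0, 0, 0, 0, 0, 35, 255], [0, 0, 0, 0, 0, 40, 255], [0, 0, 0, 3, 40, 40, 255], [0, 0, 0, 6, 80, 40, 255], [0, 0, 0, 6, 80, 40, 255]]}}

```text
time_s: 11.13
tool_pos: [0.5787, 0.0408, 0.1056]
eef_rot: [-3.14, -0.004, -0.076]
contact_force: [0.9, -0.4, -0.2]
finger_gap: 0.0003
grip_force: 0.0
```

>>> {"name": "servo_tool", "arguments": {"motion": [[0, 0, 0, 0, 0, -15, 255], [0, 0, 0, 0, 0, -28, 255], [0, 0, 0, 0, 0, -34, 255], [0, 0, 0, 0, 0, -38, 255], [0, 0, 0, 0, 0, -40, 255]]}}

```text
time_s: 11.55
tool_pos: [0.5767, 0.0362, 0.0665]
eef_rot: [3.141, -0.0, -0.078]
contact_force: [-16.9, 4.0, 36.7]
finger_gap: -0.0
grip_force: 18.2
```

>>> {"name": "servo_tool", "arguments": {"motion": [[0, 0, 0, 0, 0, 0, 255], [0, 0, 0, 0, 0, 0, 255], [0, 0, 0, 0, 0, 0, 255], [0, 0, 0, 0, 0, 0, 255], [0, 0, 0, 0, 0, 0, 255]]}}

```text
time_s: 11.97
tool_pos: [0.5768, 0.0362, 0.0668]
eef_rot: [-3.141, -0.001, -0.078]
contact_force: [-10.1, 2.8, 20.9]
finger_gap: 0.0001
grip_force: 10.1
```

>>> {"name": "servo_tool", "arguments": {"motion": [[0, 0, 0, 0, 0, 0, 255], [0, 0, 0, 0, 0, 0, 255], [0, 0, 0, 0, 0, 0, 255], [0, 0, 0, 0, 0, 0, 255], [0, 0, 0, 0, 0, 0, 255]]}}

```text
time_s: 12.38
tool_pos: [0.5768, 0.0363, 0.0668]
eef_rot: [-3.141, -0.001, -0.078]
contact_force: [-9.6, 2.6, 20.4]
finger_gap: -0.0005
grip_force: 10.1
```

>>> {"name": "servo_tool", "arguments": {"motion": [[0, 0, 0, 0, 0, 35, 255], [0, 0, 0, 0, 0, 65, 255], [0, 0, 0, -40, 0, 85, 100], [0, 0, 0, -60, 0, 85, 100], [0, 0, 0, -60, 0, 85, 100]]}}

```text
time_s: 12.8
tool_pos: [0.5141, 0.0359, 0.1514]
eef_rot: [-3.139, -0.002, -0.079]
contact_force: [-0.0, 0.2, -1.3]
finger_gap: 0.036
grip_force: 0.0
```

Run:
```python
from h import *
np.set_printoptions(precision=4,suppress=True)
S=r.grab_frame("scene");save("s5",S,(230,150,370,290),4)
print(needle(S))
for p,a in blobs(S,red,(230,155,355,245),10): print(p,a,plane("scene",p,.119))
```

```text
{'red': np.float64(0.02257079752729491), 'green': np.float64(-0.007503565601353645)}
[253.6316 164.3158] 19 [0.6117 0.0277 0.119 ]
[279.1923 175.4231] 26 [ 0.6069 -0.0492  0.119 ]
[307.1613 187.9032] 31 [ 0.6008 -0.1286  0.119 ]
[337.4242 201.4242] 33 [ 0.5947 -0.2086  0.119 ]
```

View pics/s5.png

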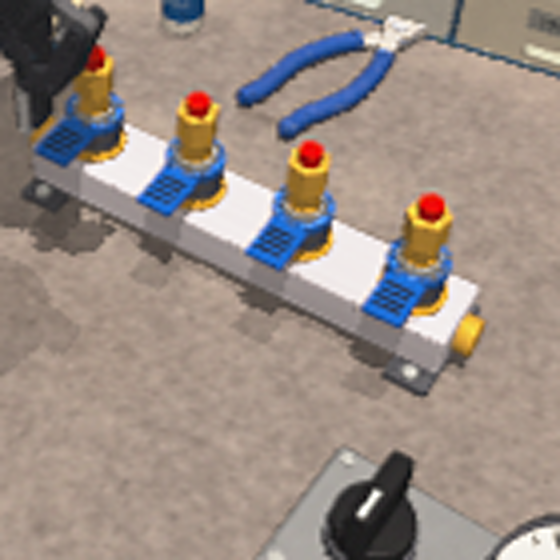

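All four plugs are popped up and the needle is still on zero. I'll grip plug 3 now.

>>> {"name": "servo_tool", "arguments": {"motion": [[0, 0, 0, 40, -2, 5, 110], [0, 0, 0, 80, -3, 5, 110], [0, 0, 0, 100, -4, 5, 110], [0, 0, 0, 100, -4, 5, 110], [0, 0, 0, 100, -4, 5, 110]]}}

```text
time_s: 13.27
tool_pos: [0.6178, 0.0318, 0.1531]
eef_rot: [3.141, 0.001, -0.08]
contact_force: [0.1, -0.9, -0.4]
finger_gap: 0.0488
grip_force: 0.0
```

>>> {"name": "servo_tool", "arguments": {"motion": [[0, 0, 0, 0, 0, -30, 110], [0, 0, 0, 0, 0, -60, 110], [0, 0, 0, 0, 0, -70, 110], [0, 0, 0, 0, 0, -70, 110], [0, 0, 0, 0, 0, -70, 110]]}}

```text
time_s: 13.68
tool_pos: [0.6167, 0.0321, 0.0847]
eef_rot: [3.141, 0.0, -0.078]
contact_force: [-0.8, 0.9, 1.2]
finger_gap: 0.0484
grip_force: 0.0
```

>>> {"name": "servo_tool", "arguments": {"motion": [[0, 0, 0, 0, 0, 0, 255], [0, 0, 0, 0, 0, 0, 255], [0, 0, 0, 0, 0, 0, 255], [0, 0, 0, 0, 0, 0, 255], [0, 0, 0, 0, 0, 0, 255]]}}

```text
time_s: 14.1
tool_pos: [0.6178, 0.0328, 0.0856]
eef_rot: [-3.141, -0.003, -0.078]
contact_force: [1.3, 1.9, 3.1]
finger_gap: 0.0246
grip_force: 58.8
```

>>> {"name": "servo_tool", "arguments": {"motion": [[0, 0, 0, 0, 0, 10, 255], [0, 0, 0, 0, 0, 25, 255], [0, 0, 0, 0, 0, 45, 255], [0, 0, 0, 0, 0, 75, 255], [0, 0, 0, 0, 0, 110, 255]]}}

```text
time_s: 14.52
tool_pos: [0.6148, 0.0317, 0.194]
eef_rot: [3.14, 0.005, -0.079]
contact_force: [0.8, 1.0, -0.4]
finger_gap: 0.0246
grip_force: 59.3
```

Run:
```python
from h import *
np.set_printoptions(precision=4,suppress=True)
S=r.grab_frame("scene");T=r.grab_frame("top")
A=cv2.resize(S[110:270,90:370],None,fx=2.8,fy=2.8);B=cv2.resize(T[140:260,120:220],None,fx=1.2,fy=1.2)
A[:B.shape[0],:B.shape[1]]=B
cv2.imwrite("pics/s6.png",A[:,:,::-1])
g=cv2.cvtColor(T,cv2.COLOR_RGB2HSV).astype(int)[185:260,120:215]
m=((g[...,1]<50)&(g[...,2]>70)).astype(np.uint8)
cs=cv2.findContours(cv2.morphologyEx(m,cv2.MORPH_OPEN,np.ones((3,3))),0,2)[0];c=max(cs,key=cv2.contourArea)
b=cv2.boxPoints(cv2.minAreaRect(c))+[120,185]
w=np.array([plane("top",p,.032) for p in b]);print(w,w.mean(0),[np.linalg.norm(w[i]-w[i-1]) for i in range(4)])
print(r.state()["finger_gap"],r.state()["tool_pos"])
```

```text
[[0.5955 0.4509 0.032 ]
 [0.5934 0.3741 0.032 ]
 [0.348  0.3707 0.032 ]
 [0.3502 0.4455 0.032 ]] [0.4718 0.4103 0.032 ] [np.float64(0.24533527100122218), np.float64(0.07683123375997508), np.float64(0.24538570707568308), np.float64(0.07478179007935108)]
0.0248635951739003 [0.6193 0.0324 0.201 ]
```

View pics/s6.png

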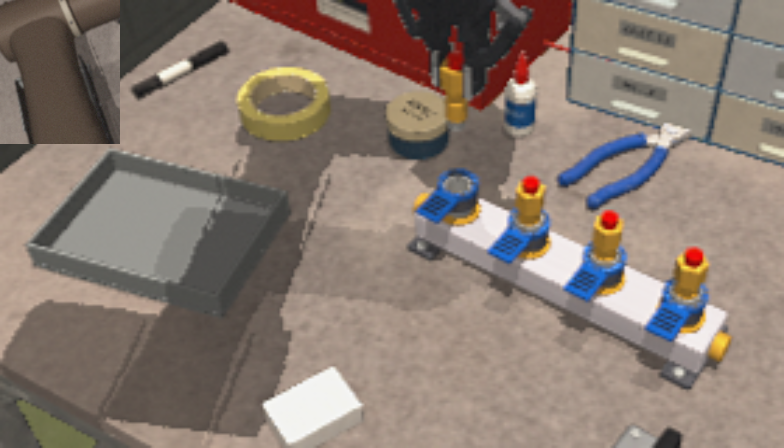

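Run:
```python
from h import *
np.set_printoptions(precision=4,suppress=True)
w=np.array([plane("scene",(90+x/2.8,110+y/2.8),.032) for x,y in[(110,152),(290,196),(222,312),(30,262)]]);print(w,w.mean(0),[np.linalg.norm(w[i]-w[i-1]) for i in range(4)])
d=w[0]-w[1]+w[3]-w[2];print(np.arctan2(d[1],d[0])-np.pi/2)
```

```text
[[0.5158 0.3985 0.032 ]
 [0.5549 0.1922 0.032 ]
 [0.4019 0.1562 0.032 ]
 [0.3605 0.3551 0.032 ]] [0.4583 0.2755 0.032 ] [np.float64(0.1612756810321911), np.float64(0.20998951667424115), np.float64(0.15720102626420923), np.float64(0.20313493322692136)]
0.19623741098126857
```

>>> {"name": "servo_tool", "arguments": {"motion": [[0, 0, 8, -70, 150, 0, 255], [0, 0, 8, -70, 150, 0, 255], [0, 0, 8, -70, 150, 0, 255], [0, 0, 8, -70, 150, 0, 255], [0, 0, 8, -70, 150, 0, 255]]}}

```text
time_s: 15.03
tool_pos: [0.5441, 0.1868, 0.1947]
eef_rot: [-3.141, 0.0, 0.065]
contact_force: [0.2, -0.8, -1.8]
finger_gap: 0.0247
grip_force: 59.4
```

>>> {"name": "servo_tool", "arguments": {"motion": [[0, 0, 8, -68, 149, 0, 255], [0, 0, 8, -68, 149, 0, 255], [0, 0, 8, -68, 149, 0, 255], [0, 0, 8, -68, 149, 0, 255], [0, 0, 8, -68, 149, 0, 255]]}}

```text
time_s: 15.45
tool_pos: [0.4764, 0.3359, 0.1944]
eef_rot: [-3.141, -0.0, 0.205]
contact_force: [0.6, -0.3, -1.4]
finger_gap: 0.0247
grip_force: 59.6
```

>>> {"name": "servo_tool", "arguments": {"motion": [[0, 0, 0, 0, 0, -40, 255], [0, 0, 0, 0, 0, -80, 255], [0, 0, 0, 0, 0, -110, 255], [0, 0, 0, 0, 0, -130, 255], [0, 0, 0, 0, 0, -130, 255]]}}

```text
time_s: 15.87
tool_pos: [0.4762, 0.3283, 0.0598]
eef_rot: [3.136, 0.007, 0.2]
contact_force: [-0.8, -0.5, -0.9]
finger_gap: 0.0249
grip_force: 59.6
```

Run:
```python
from h import *
S=r.grab_frame("scene");save("s7",S,(80,110,280,260),4);s=r.state();print(s["tool_pos"],s["finger_gap"],s["contact_force"])
```

```text
[0.47756951 0.32960484 0.06246211] 0.02463589919804309 [ 0.84779889 -0.34651743 -0.16800494]
```

View pics/s7.png

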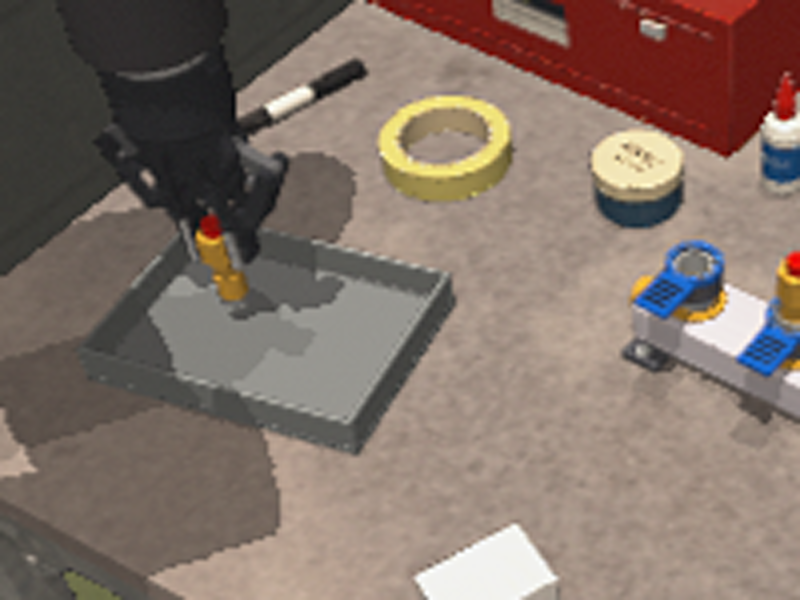

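>>> {"name": "servo_tool", "arguments": {"motion": [[0, 0, 0, 0, 0, -8, 255], [0, 0, 0, 0, 0, -14, 255], [0, 0, 0, 0, 0, -18, 255], [0, 0, 0, 0, 0, -18, 255], [0, 0, 0, 0, 0, -18, 255]]}}

```text
time_s: 16.33
tool_pos: [0.4789, 0.3314, 0.0468]
eef_rot: [-3.141, -0.0, 0.201]
contact_force: [-0.5, -0.3, -1.6]
finger_gap: 0.0247
grip_force: 59.6
```

>>> {"name": "servo_tool", "arguments": {"motion": [[0, 0, 0, 0, 0, 0, 225], [0, 0, 0, 0, 0, 0, 180], [0, 0, 0, 0, 0, 0, 150], [0, 0, 0, 0, 0, 0, 130], [0, 0, 0, 0, 0, 0, 110]]}}

```text
time_s: 16.75
tool_pos: [0.4788, 0.3314, 0.0466]
eef_rot: [-3.141, -0.0, 0.201]
contact_force: [-0.8, -0.5, -0.2]
finger_gap: 0.0481
grip_force: 0.0
```

>>> {"name": "servo_tool", "arguments": {"motion": [[0, 0, 0, 0, 0, 10, 110], [0, 0, 0, 0, 0, 40, 110], [0, 0, 0, 0, 0, 80, 110], [0, 0, 0, 0, 0, 120, 110], [0, 0, 0, 40, -10, 155, 110]]}}

```text
time_s: 17.17
tool_pos: [0.5078, 0.3249, 0.1989]
eef_rot: [-3.139, -0.003, 0.204]
contact_force: [0.1, 1.3, 0.3]
finger_gap: 0.0483
grip_force: 0.0
```

Run:
```python
from h import *
S=r.grab_frame("scene");save("s8",S,(80,110,280,260),3);s=r.state();print(s["tool_pos"],s["finger_gap"],s["contact_force"])
```

```text
[0.515861   0.32517401 0.2038909 ] 0.04870388877079932 [8.6895598  3.57025746 9.0456653 ]
```

View pics/s8.png

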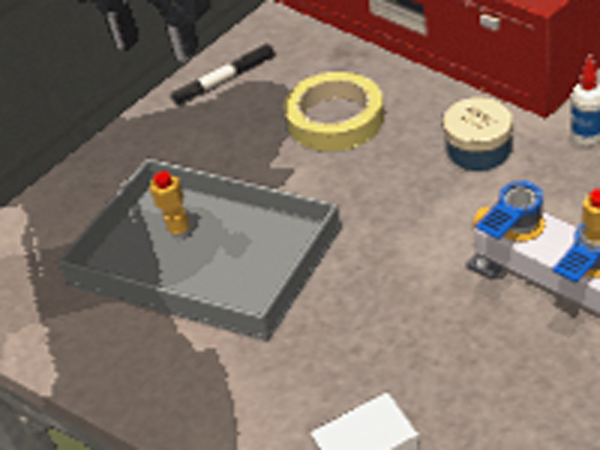

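Plug 3 stands in the tray at crop pixel (172,205). Next is plug 2.

>>> {"name": "servo_tool", "arguments": {"motion": [[0, 0, -8, 45, -184, -20, 110], [0, 0, -8, 45, -184, -20, 110], [0, 0, -8, 45, -184, -20, 110], [0, 0, -8, 45, -184, -20, 110], [0, 0, -8, 45, -184, -20, 110]]}}

```text
time_s: 17.63
tool_pos: [0.5545, 0.1362, 0.1737]
eef_rot: [3.141, 0.0, 0.06]
contact_force: [1.2, 0.8, 0.2]
finger_gap: 0.0488
grip_force: 0.0
```

>>> {"name": "servo_tool", "arguments": {"motion": [[0, 0, -8, 45, -185, -20, 110], [0, 0, -8, 45, -185, -20, 110], [0, 0, -8, 45, -185, -20, 110], [0, 0, -8, 45, -185, -20, 110], [0, 0, -8, 45, -185, -20, 110]]}}

```text
time_s: 18.05
tool_pos: [0.5997, -0.0489, 0.1536]
eef_rot: [3.141, -0.0, -0.08]
contact_force: [0.5, 0.8, 0.0]
finger_gap: 0.0487
grip_force: 0.0
```

>>> {"name": "servo_tool", "arguments": {"motion": [[0, 0, 0, 0, 0, -5, 110], [0, 0, 0, 0, 0, -35, 110], [0, 0, 0, 0, 0, -65, 110], [0, 0, 0, 0, 0, -77, 110], [0, 0, 0, 0, 0, -77, 110]]}}

```text
time_s: 18.47
tool_pos: [0.5973, -0.0457, 0.0734]
eef_rot: [3.14, 0.005, -0.079]
contact_force: [-0.1, -0.2, -0.9]
finger_gap: 0.0484
grip_force: 0.0
```

>>> {"name": "servo_tool", "arguments": {"motion": [[0, 0, 0, 0, 0, 0, 255], [0, 0, 0, 0, 0, 0, 255], [0, 0, 0, 0, 0, 0, 255], [0, 0, 0, 0, 0, 0, 255], [0, 0, 0, 0, 0, 0, 255]]}}

```text
time_s: 18.88
tool_pos: [0.6003, -0.0454, 0.0777]
eef_rot: [-3.141, -0.002, -0.078]
contact_force: [-0.1, -1.9, 2.5]
finger_gap: 0.0244
grip_force: 56.8
```

>>> {"name": "servo_tool", "arguments": {"motion": [[0, 0, 0, 0, 0, 10, 255], [0, 0, 0, 0, 0, 25, 255], [0, 0, 0, 0, 0, 45, 255], [0, 0, 0, 0, 0, 75, 255], [0, 0, 0, 0, 0, 110, 255]]}}

```text
time_s: 19.3
tool_pos: [0.5983, -0.0452, 0.1866]
eef_rot: [3.141, 0.003, -0.079]
contact_force: [0.3, 1.1, -0.3]
finger_gap: 0.024
grip_force: 57.1
```

Run:
```python
from h import *
S=r.grab_frame("scene");save("s9",S,(90,90,370,250),2.8);s=r.state();print(s["tool_pos"],s["finger_gap"],s["contact_force"],needle(S))
```

```text
[ 0.60251654 -0.04535389  0.19567518] 0.024091245742603316 [ 3.74467536 -0.37534034  8.22126813] {'red': np.float64(0.02257079752729491), 'green': np.float64(-0.007503565601353645)}
```

View pics/s9.png

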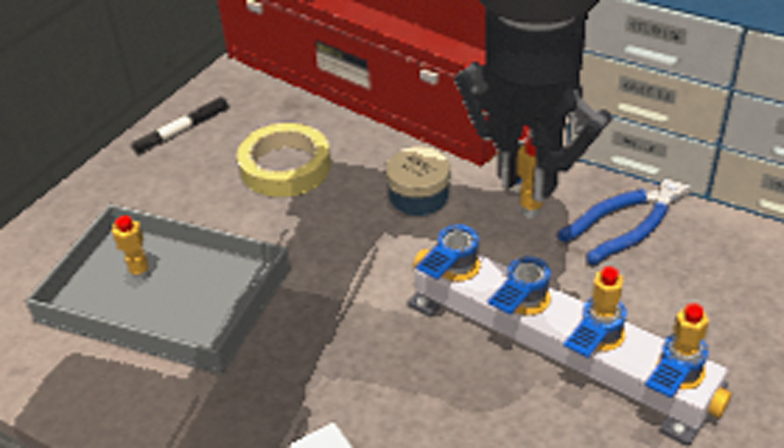

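Plug 2 is out and the tray has not moved (right corner at crop pixel (288,255)). I'll place it at the near-right spot in the tray.

>>> {"name": "servo_tool", "arguments": {"motion": [[0, 0, 8, -57, 144, 0, 255], [0, 0, 8, -57, 144, 0, 255], [0, 0, 8, -57, 144, 0, 255], [0, 0, 8, -57, 144, 0, 255], [0, 0, 8, -57, 144, 0, 255]]}}

```text
time_s: 19.77
tool_pos: [0.541, 0.1028, 0.1873]
eef_rot: [-3.14, -0.001, 0.064]
contact_force: [-0.2, -0.2, -2.3]
finger_gap: 0.0244
grip_force: 57.3
```

>>> {"name": "servo_tool", "arguments": {"motion": [[0, 0, 8, -56, 143, 0, 255], [0, 0, 8, -56, 143, 0, 255], [0, 0, 8, -56, 143, 0, 255], [0, 0, 8, -56, 143, 0, 255], [0, 0, 8, -56, 143, 0, 255]]}}

```text
time_s: 20.18
tool_pos: [0.4853, 0.2459, 0.1871]
eef_rot: [-3.14, -0.001, 0.204]
contact_force: [0.2, -0.1, 0.3]
finger_gap: 0.024
grip_force: 57.5
```

>>> {"name": "servo_tool", "arguments": {"motion": [[0, 0, 0, 0, 0, -40, 255], [0, 0, 0, 0, 0, -80, 255], [0, 0, 0, 0, 0, -110, 255], [0, 0, 0, 0, 0, -120, 255], [0, 0, 0, 0, 0, -120, 255]]}}

```text
time_s: 20.6
tool_pos: [0.4854, 0.2403, 0.0642]
eef_rot: [3.139, 0.004, 0.2]
contact_force: [-0.5, -0.1, 0.3]
finger_gap: 0.024
grip_force: 57.4
```

Run:
```python
from h import *
S=r.grab_frame("scene");save("s10",S,(80,110,280,260),3);s=r.state();print(s["tool_pos"],s["finger_gap"],s["contact_force"])
```

```text
[0.48666903 0.24129748 0.06631472] 0.024232993260552144 [-0.5317546   0.05494782 -0.46316939]
```

View pics/s10.png

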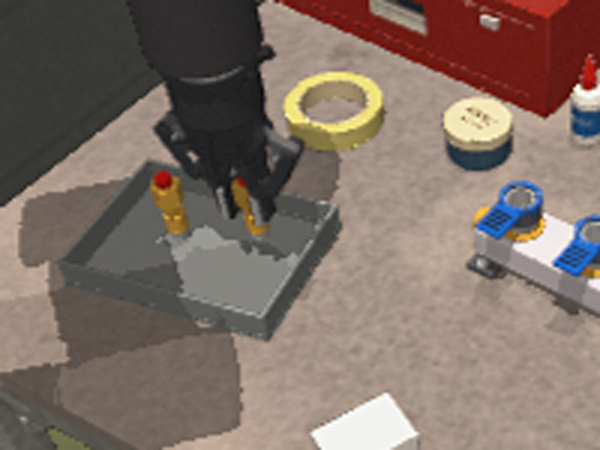

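>>> {"name": "servo_tool", "arguments": {"motion": [[0, 0, 0, 0, 0, -12, 255], [0, 0, 0, 0, 0, -22, 255], [0, 0, 0, 0, 0, -28, 255], [0, 0, 0, 0, 0, -28, 255], [0, 0, 0, 0, 0, -28, 255]]}}

```text
time_s: 21.07
tool_pos: [0.4868, 0.2417, 0.0389]
eef_rot: [-3.141, -0.0, 0.201]
contact_force: [0.2, -0.9, -1.0]
finger_gap: 0.0239
grip_force: 57.4
```

>>> {"name": "servo_tool", "arguments": {"motion": [[0, 0, 0, 0, 0, 0, 225], [0, 0, 0, 0, 0, 0, 180], [0, 0, 0, 0, 0, 0, 150], [0, 0, 0, 0, 0, 0, 130], [0, 0, 0, 0, 0, 0, 110]]}}

```text
time_s: 21.48
tool_pos: [0.4867, 0.2418, 0.0386]
eef_rot: [-3.141, -0.001, 0.201]
contact_force: [0.8, -0.3, -0.3]
finger_gap: 0.0488
grip_force: 0.0
```

>>> {"name": "servo_tool", "arguments": {"motion": [[0, 0, 0, 0, 0, 10, 110], [0, 0, 0, 0, 0, 45, 110], [0, 0, 0, 0, 0, 85, 110], [0, 0, 0, 0, 0, 125, 110], [0, 0, 0, 0, 0, 160, 110]]}}

```text
time_s: 21.9
tool_pos: [0.4867, 0.2415, 0.2019]
eef_rot: [-3.141, -0.002, 0.201]
contact_force: [0.9, 0.9, -0.7]
finger_gap: 0.0485
grip_force: 0.0
```

>>> {"name": "servo_tool", "arguments": {"motion": [[0, 0, -8, 58, -184, -20, 110], [0, 0, -8, 58, -184, -20, 110], [0, 0, -8, 58, -184, -20, 110], [0, 0, -8, 58, -184, -20, 110], [0, 0, -8, 58, -184, -20, 110]]}}

```text
time_s: 22.32
tool_pos: [0.5447, 0.0547, 0.179]
eef_rot: [-3.142, -0.001, 0.06]
contact_force: [0.6, 0.6, 0.6]
finger_gap: 0.0485
grip_force: 0.0
```

>>> {"name": "servo_tool", "arguments": {"motion": [[0, 0, -8, 58, -185, -20, 110], [0, 0, -8, 58, -185, -20, 110], [0, 0, -8, 58, -185, -20, 110], [0, 0, -8, 58, -185, -20, 110], [0, 0, -8, 58, -185, -20, 110]]}}

```text
time_s: 22.73
tool_pos: [0.6029, -0.1306, 0.1587]
eef_rot: [3.141, -0.0, -0.08]
contact_force: [0.2, 2.0, -0.6]
finger_gap: 0.0486
grip_force: 0.0
```

>>> {"name": "servo_tool", "arguments": {"motion": [[0, 0, 0, 0, 0, 0, 110], [0, 0, 0, 0, 0, 0, 110]]}}

```text
time_s: 22.9
tool_pos: [0.6023, -0.1292, 0.1583]
eef_rot: [3.141, 0.001, -0.082]
contact_force: [0.8, -0.1, -0.4]
finger_gap: 0.0484
grip_force: 0.0
```

>>> {"name": "servo_tool", "arguments": {"motion": [[0, 0, 0, 0, 1, -30, 110], [0, 0, 0, 0, 1, -60, 110], [0, 0, 0, 0, 1, -73, 110], [0, 0, 0, 0, 1, -73, 110], [0, 0, 0, 0, 1, -73, 110]]}}

```text
time_s: 23.32
tool_pos: [0.6024, -0.1256, 0.0857]
eef_rot: [3.141, 0.001, -0.077]
contact_force: [-0.5, 1.0, 0.4]
finger_gap: 0.0485
grip_force: 0.0
```

>>> {"name": "servo_tool", "arguments": {"motion": [[0, 0, 0, 0, 0, 0, 255], [0, 0, 0, 0, 0, 0, 255], [0, 0, 0, 0, 0, 0, 255], [0, 0, 0, 0, 0, 0, 255], [0, 0, 0, 0, 0, 0, 255]]}}

```text
time_s: 23.73
tool_pos: [0.6035, -0.1262, 0.0865]
eef_rot: [-3.141, -0.003, -0.078]
contact_force: [0.4, 0.9, 2.4]
finger_gap: 0.0248
grip_force: 58.7
```

>>> {"name": "servo_tool", "arguments": {"motion": [[0, 0, 0, 0, 0, 10, 255], [0, 0, 0, 0, 0, 25, 255], [0, 0, 0, 0, 0, 45, 255], [0, 0, 0, 0, 0, 75, 255], [0, 0, 0, 0, 0, 110, 255]]}}

```text
time_s: 24.15
tool_pos: [0.6007, -0.1265, 0.195]
eef_rot: [3.141, 0.005, -0.079]
contact_force: [0.6, -0.1, -1.0]
finger_gap: 0.0243
grip_force: 59.4
```

Run:
```python
from h import *
S=r.grab_frame("scene");save("s11",S,(90,90,370,250),2.8);s=r.state();print(s["tool_pos"],s["finger_gap"],s["contact_force"],needle(S))
```

```text
[ 0.60481529 -0.12730842  0.20423883] 0.024245560643657498 [ 2.87307752 -1.7115321   8.41911282] {'red': np.float64(0.02257079752729491), 'green': np.float64(-0.007503565601353645)}
```

View pics/s11.png

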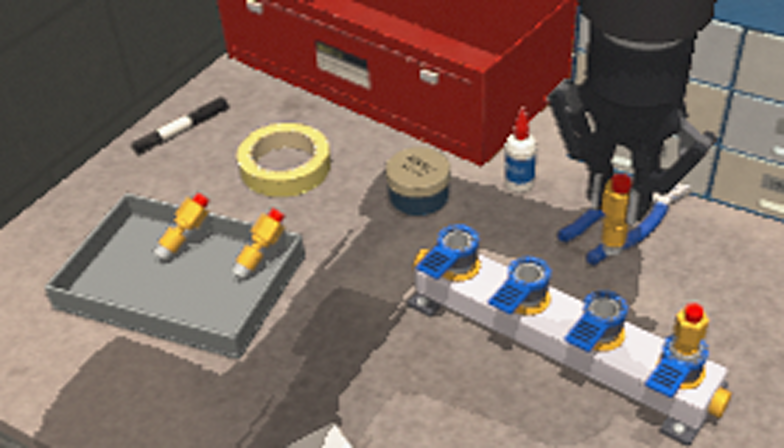

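The tray has been knocked and the two plugs in it have toppled towards its back wall. Their red ends are at crop pixels (200,200) and (276,215), and they may be leaning on the rim. I'll measure.

Run:
```python
from h import *
np.set_printoptions(precision=4,suppress=True)
P=lambda x,y:(90+x/2.8,90+y/2.8)
w=np.array([plane("scene",P(x,y),.032) for x,y in[(128,198),(303,237)]]);print(w,np.linalg.norm(w[0]-w[1]))
d=w[0]-w[1];psi=np.arctan2(d[1],d[0])-np.pi/2;ex=np.array([np.cos(psi),np.sin(psi),0]);ey=np.array([-ex[1],ex[0],0]);c=w.mean(0)-.075*ex
print("yaw",psi,"centre",c)
print("pred front corners",[(proj("scene",c-.075*ex+s*.105*ey)-90)*2.8 for s in(1,-1)])
for f,t in[((160,254),(201,201)),((241,271),(276,215))]:
    F=plane("scene",P(*f),.014)
    for z in(.014,.03,.045): 
        E=plane("scene",P(*t),z);print("foot",[(F-c)@ex,(F-c)@ey],"red z",z,[(E-c)@ex,(E-c)@ey],np.linalg.norm(E-F))
```

```text
[[0.5373 0.3929 0.032 ]
 [0.5794 0.1936 0.032 ]] 0.20361959932164544
yaw 0.20827832180047912 centre [0.4849 0.2777 0.032 ]
pred front corners [array([ 45.1899, 294.7459]), array([240.6191, 343.7745])]
foot [np.float64(0.024136964896081033), np.float64(0.03922481245831235)] red z 0.014 [np.float64(0.11123437055270752), np.float64(0.03766870192229254)] 0.08711130553559202
foot [np.float64(0.024136964896081033), np.float64(0.03922481245831235)] red z 0.03 [np.float64(0.09583200711862722), np.float64(0.026208721375745526)] 0.0746029336310735
foot [np.float64(0.024136964896081033), np.float64(0.03922481245831235)] red z 0.045 [np.float64(0.08139229139917678), np.float64(0.015464989613357712)] 0.06930874111250131
foot [np.float64(0.02671684029644741), np.float64(-0.05213156725947916)] red z 0.014 [np.float64(0.1148523047278852), np.float64(-0.050304429712729117)] 0.08815440160400376
foot [np.float64(0.02671684029644741), np.float64(-0.05213156725947916)] red z 0.03 [np.float64(0.09937197993501413), np.float64(-0.05986871383495032)] 0.07479727771135762
foot [np.float64(0.02671684029644741), np.float64(-0.05213156725947916)] red z 0.045 [np.float64(0.08485917544169763), np.float64(-0.0688352301995326)] 0.06797457974682532
```

>>> {"name": "servo_tool", "arguments": {"motion": [[0, 0, 8, -78, 194, 0, 255], [0, 0, 8, -78, 194, 0, 255], [0, 0, 8, -78, 194, 0, 255], [0, 0, 8, -78, 194, 0, 255], [0, 0, 8, -78, 194, 0, 255]]}}

```text
time_s: 24.62
tool_pos: [0.5234, 0.0679, 0.1956]
eef_rot: [3.141, 0.0, 0.06]
contact_force: [0.5, 1.5, -1.6]
finger_gap: 0.0243
grip_force: 59.5
```

>>> {"name": "servo_tool", "arguments": {"motion": [[0, 0, 8, -76, 190, 0, 255], [0, 0, 8, -76, 190, 0, 255], [0, 0, 8, -76, 190, 0, 255], [0, 0, 8, -76, 190, 0, 255], [0, 0, 8, -76, 190, 0, 255]]}}

```text
time_s: 25.03
tool_pos: [0.4473, 0.2584, 0.1958]
eef_rot: [-3.141, -0.0, 0.201]
contact_force: [1.8, -1.0, -1.0]
finger_gap: 0.0245
grip_force: 59.5
```

>>> {"name": "servo_tool", "arguments": {"motion": [[0, 0, 0, 0, 0, -20, 255], [0, 0, 0, 0, 0, -60, 255], [0, 0, 0, 0, 0, -100, 255], [0, 0, 0, 0, 0, -115, 255], [0, 0, 0, 0, 0, -115, 255]]}}

```text
time_s: 25.45
tool_pos: [0.4464, 0.2545, 0.0766]
eef_rot: [3.137, 0.007, 0.2]
contact_force: [-0.4, -0.2, -0.0]
finger_gap: 0.0245
grip_force: 59.5
```

>>> {"name": "servo_tool", "arguments": {"motion": [[0, 0, 0, 0, 0, -15, 255], [0, 0, 0, 0, 0, -25, 255], [0, 0, 0, 0, 0, -32, 255], [0, 0, 0, 0, 0, -32, 255], [0, 0, 0, 0, 0, -32, 255]]}}

```text
time_s: 25.87
tool_pos: [0.449, 0.2569, 0.0488]
eef_rot: [3.142, -0.0, 0.2]
contact_force: [0.4, -0.3, -0.8]
finger_gap: 0.0245
grip_force: 59.6
```

>>> {"name": "servo_tool", "arguments": {"motion": [[0, 0, 0, 0, 0, -2, 255], [0, 0, 0, 0, 0, -2, 225], [0, 0, 0, 0, 0, -2, 180], [0, 0, 0, 0, 0, -2, 140], [0, 0, 0, 0, 0, -2, 110]]}}

```text
time_s: 26.28
tool_pos: [0.449, 0.2571, 0.0467]
eef_rot: [-3.141, -0.001, 0.201]
contact_force: [-0.5, -0.0, 0.4]
finger_gap: 0.0475
grip_force: 0.0
```

>>> {"name": "servo_tool", "arguments": {"motion": [[0, 0, 0, 0, 0, 0, 110], [0, 0, 0, 0, 0, 15, 110], [0, 0, 0, 0, 0, 45, 110], [0, 0, 0, 0, 0, 80, 110], [0, 0, 0, 0, 0, 110, 110]]}}

```text
time_s: 26.7
tool_pos: [0.4488, 0.2568, 0.1581]
eef_rot: [3.141, -0.0, 0.201]
contact_force: [-0.1, 1.1, -0.4]
finger_gap: 0.0485
grip_force: 0.0
```

Run:
```python
from h import *
np.set_printoptions(precision=4,suppress=True)
S=r.grab_frame("scene");T=r.grab_frame("top");s=r.state();print(s["tool_pos"],s["finger_gap"],needle(S))
br=lambda h,s,v:(h>12)&(h<28)&(s>150)&(v>90)
print("red",[(p.round(1),a) for p,a in blobs(S,red,(95,150,205,230),5)]);print("brass",[(p.round(1),a) for p,a in blobs(S,br,(95,150,205,230),15)])
print("top red",[(p.round(1),a) for p,a in blobs(T,lambda h,s,v:((h<9)|(h>170))&(s>120)&(v>70),(120,180,225,260),2)],"brass",[(p.round(1),a) for p,a in blobs(T,br,(120,180,225,260),4)])
```

```text
[0.4512 0.2591 0.1617] 0.0485121511702923 {'red': np.float64(0.02257079752729491), 'green': np.float64(-0.007503565601353645)}
red [(array([193.1, 169.8]), np.int32(15)), (array([176. , 176.2]), np.int32(11)), (array([148. , 184.8]), np.int32(28))]
brass [(array([186.4, 178.1]), np.int32(137)), (array([166.8, 181.1]), np.int32(136)), (array([150.6, 193.7]), np.int32(125))]
top red [(array([190.8, 187.2]), np.int32(12)), (array([177.6, 196.2]), np.int32(8)), (array([174.6, 225.4]), np.int32(15))] brass []
```

Run:
```python
from h import *
np.set_printoptions(precision=4,suppress=True)
for n,a,b in[("p2",(193.1,169.8),(190.8,187.2)),("p3",(176,176.2),(177.6,196.2)),("p1",(148,184.8),(174.6,225.4))]: print(n,tri(a,b))
S=r.grab_frame("scene");T=r.grab_frame("top")
A=cv2.resize(S[140:260,90:220],None,fx=3.8,fy=3.8,interpolation=2);B=cv2.resize(T[175:255,130:210],None,fx=3.7,fy=3.7,interpolation=2)
B=cv2.copyMakeBorder(B,0,A.shape[0]-B.shape[0],0,0,0);print(A.shape,B.shape);cv2.imwrite("pics/s12.png",np.hstack([A,B])[:,:,::-1])
```

```text
p2 [0.5805 0.2122 0.0415]
p3 [0.556  0.261  0.0136]
p1 [0.452  0.2607 0.069 ]
(456, 494, 3) (456, 296, 3)
```

View pics/s12.png

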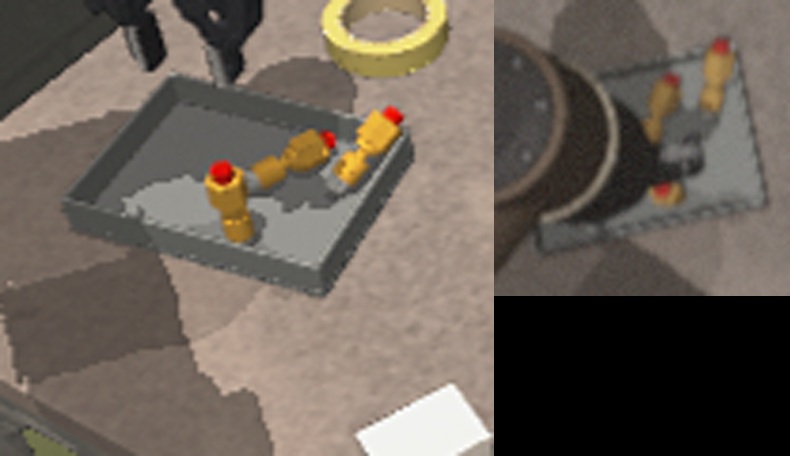

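The picture shows plug 3 has slid flat into the tray and plug 1 stands upright at crop pixel (225,200). Plug 2 still leans on the back rim with its red end at (393,116), so I'll nudge it in with closed fingers from behind.

>>> {"name": "servo_tool", "arguments": {"motion": [[0, 0, 0, 158, -46, 0, 255], [0, 0, 0, 158, -46, 0, 255], [0, 0, 0, 158, -46, 0, 255], [0, 0, 0, 158, -46, 0, 255], [0, 0, 0, 158, -46, 0, 255]]}}

```text
time_s: 27.32
tool_pos: [0.6114, 0.2085, 0.1533]
eef_rot: [3.139, 0.002, 0.198]
contact_force: [-1.0, 1.4, 0.6]
finger_gap: -0.0002
grip_force: 0.0
```

>>> {"name": "servo_tool", "arguments": {"motion": [[0, 0, 0, 0, 0, -30, 255], [0, 0, 0, 0, 0, -70, 255], [0, 0, 0, 0, 0, -105, 255], [0, 0, 0, 0, 0, -110, 255], [0, 0, 0, 0, 0, -110, 255]]}}

```text
time_s: 27.73
tool_pos: [0.6047, 0.2094, 0.0429]
eef_rot: [3.139, 0.007, 0.2]
contact_force: [0.6, 0.3, 0.9]
finger_gap: -0.0
grip_force: 0.0
```

>>> {"name": "servo_tool", "arguments": {"motion": [[0, 0, 0, 0, 0, -5, 255], [0, 0, 0, 0, 0, -9, 255], [0, 0, 0, 0, 0, -9, 255], [0, 0, 0, 0, 0, -9, 255]]}}

```text
time_s: 28.07
tool_pos: [0.6074, 0.2114, 0.0387]
eef_rot: [-3.141, -0.002, 0.201]
contact_force: [-0.5, 0.2, -0.6]
finger_gap: 0.0002
grip_force: 0.0
```

>>> {"name": "servo_tool", "arguments": {"motion": [[0, 0, 0, -5, 1, 0, 255], [0, 0, 0, -10, 2, 0, 255], [0, 0, 0, -15, 3, 0, 255], [0, 0, 0, -20, 4, 0, 255], [0, 0, 0, -25, 5, 0, 255]]}}

```text
time_s: 28.48
tool_pos: [0.5813, 0.2161, 0.0376]
eef_rot: [-3.141, -0.0, 0.201]
contact_force: [1.2, 0.4, -0.3]
finger_gap: -0.0
grip_force: 0.3
```

>>> {"name": "servo_tool", "arguments": {"motion": [[0, 0, 0, -5, 1, 0, 255], [0, 0, 0, -10, 2, 0, 255], [0, 0, 0, -15, 3, 0, 255], [0, 0, 0, -20, 4, 0, 255], [0, 0, 0, -20, 4, 0, 255]]}}

```text
time_s: 28.9
tool_pos: [0.5607, 0.2199, 0.0372]
eef_rot: [3.141, 0.001, 0.201]
contact_force: [-0.3, -1.1, -0.7]
finger_gap: 0.0
grip_force: 0.0
```

>>> {"name": "servo_tool", "arguments": {"motion": [[0, 0, 0, 0, 0, 30, 255], [0, 0, 0, 0, 0, 70, 255], [0, 0, 0, 0, 0, 110, 255], [0, 0, 0, 0, 0, 150, 255], [0, 0, 0, 20, 0, 165, 110]]}}

```text
time_s: 29.32
tool_pos: [0.5822, 0.2208, 0.2095]
eef_rot: [-3.139, -0.007, 0.202]
contact_force: [0.6, 0.5, 1.2]
finger_gap: 0.0108
grip_force: 0.0
```

>>> {"name": "servo_tool", "arguments": {"motion": [[0, 0, -8, 20, -205, 0, 110], [0, 0, -8, 20, -205, 0, 110], [0, 0, -8, 20, -205, 0, 110], [0, 0, -8, 20, -205, 0, 110], [0, 0, -8, 20, -205, 0, 110]]}}

```text
time_s: 29.73
tool_pos: [0.6016, 0.0129, 0.2024]
eef_rot: [-3.142, -0.0, 0.061]
contact_force: [1.0, 0.2, -1.1]
finger_gap: 0.0484
grip_force: 0.0
```

```bash
cat >> h.py <<'E'
br=lambda h,s,v:(h>12)&(h<28)&(s>150)&(v>90)
def trayrep():
    S=r.grab_frame("scene");T=r.grab_frame("top");s=r.state();print(s["tool_pos"],s["finger_gap"],needle(S))
    f2=lambda h,s,v:((h<9)|(h>170))&(s>120)&(v>70)
    print("S red",[(p.round(1),a) for p,a in blobs(S,red,(95,150,215,230),4)]);print("S brass",[(p.round(1),a) for p,a in blobs(S,br,(95,150,215,230),15)])
    print("T red",[(p.round(1),a) for p,a in blobs(T,f2,(120,175,225,260),2)]);print("T brass",[(p.round(1),a) for p,a in blobs(T,lambda h,s,v:(h>8)&(h<28)&(s>105)&(v>80),(120,175,225,260),6)])
    return S,T
E
python3 - <<'E'
from h import *
np.set_printoptions(precision=4,suppress=True)
S,T=trayrep()
cv2.imwrite("pics/S13.png",S[:,:,::-1]);cv2.imwrite("pics/T13.png",T[:,:,::-1])
E
```

```text
[0.6016 0.01   0.2022] 0.04857466679054974 {'red': np.float64(0.02257079752729491), 'green': np.float64(-0.007503565601353645)}
S red [(array([175.9, 176.3]), np.int32(10)), (array([188.8, 179.1]), np.int32(8)), (array([148.1, 185. ]), np.int32(22))]
S brass [(array([166.6, 181.1]), np.int32(134)), (array([180.6, 185.3]), np.int32(133)), (array([150.6, 193.7]), np.int32(127))]
T red []
T brass []
```

>>> {"name": "servo_tool", "arguments": {"motion": [[0, 0, -8, -2, -180, 0, 110], [0, 0, -8, -2, -180, 0, 110], [0, 0, -8, -2, -180, 0, 110], [0, 0, -8, -2, -180, 0, 110], [0, 0, -8, -2, -180, 0, 110]]}}

```text
time_s: 30.25
tool_pos: [0.5992, -0.1691, 0.2021]
eef_rot: [3.141, 0.001, -0.081]
contact_force: [0.8, 0.5, 1.1]
finger_gap: 0.0484
grip_force: 0.0
```

>>> {"name": "servo_tool", "arguments": {"motion": [[0, 0, 0, -2, -40, -40, 110], [0, 0, 0, -2, -40, -40, 110], [0, 0, 0, -2, -40, -40, 110], [0, 0, 0, -2, -40, -40, 110], [0, 0, 0, -2, -40, -40, 110]]}}

```text
time_s: 30.67
tool_pos: [0.5984, -0.2045, 0.1629]
eef_rot: [3.141, -0.001, -0.078]
contact_force: [0.3, 0.8, 0.4]
finger_gap: 0.0485
grip_force: 0.0
```

Run:
```python
from h import *
np.set_printoptions(precision=4,suppress=True)
S,T=trayrep()
cv2.imwrite("pics/S14.png",S[:,:,::-1]);cv2.imwrite("pics/T14.png",T[:,:,::-1])
for z in(.014,.03): print(plane("scene",(188.8,179.1),z),plane("scene",(180.6,185.3),z))
```

```text
[ 0.5987 -0.2041  0.1634] 0.04862379433502724 {'red': np.float64(0.02257079752729491), 'green': np.float64(-0.007503565601353645)}
S red [(array([176.1, 176.1]), np.int32(11)), (array([189. , 179.1]), np.int32(8)), (array([148.2, 184.9]), np.int32(23))]
S brass [(array([166.9, 181. ]), np.int32(137)), (array([180.6, 185.2]), np.int32(137)), (array([150.7, 193.5]), np.int32(121))]
T red [(array([189.7, 193.9]), np.int32(7)), (array([177.8, 196. ]), np.int32(8)), (array([174.9, 225.6]), np.int32(11))]
T brass [(array([187.7, 202.1]), np.int32(84)), (array([174.5, 203.8]), np.int32(85)), (array([176.7, 226.3]), np.int32(38))]
[0.565  0.2195 0.014 ] [0.533  0.2247 0.014 ]
[0.5528 0.2077 0.03  ] [0.5214 0.2127 0.03  ]
```

>>> {"name": "servo_tool", "arguments": {"motion": [[0, 0, 0, -1, -2, -30, 110], [0, 0, 0, -1, -2, -60, 110], [0, 0, 0, -1, -2, -78, 110], [0, 0, 0, -1, -2, -78, 110], [0, 0, 0, -1, -2, -78, 110]]}}

```text
time_s: 31.18
tool_pos: [0.597, -0.2064, 0.0846]
eef_rot: [3.141, 0.001, -0.077]
contact_force: [-0.2, -0.3, 0.4]
finger_gap: 0.0488
grip_force: 0.0
```

>>> {"name": "servo_tool", "arguments": {"motion": [[0, 0, 0, 0, 0, 0, 255], [0, 0, 0, 0, 0, 0, 255], [0, 0, 0, 0, 0, 0, 255], [0, 0, 0, 0, 0, 0, 255], [0, 0, 0, 0, 0, 0, 255]]}}

```text
time_s: 31.6
tool_pos: [0.5982, -0.2068, 0.0857]
eef_rot: [-3.141, -0.003, -0.078]
contact_force: [0.9, 3.7, 2.6]
finger_gap: 0.0238
grip_force: 58.7
```

>>> {"name": "servo_tool", "arguments": {"motion": [[0, 0, 0, 0, 0, 10, 255], [0, 0, 0, 0, 0, 25, 255], [0, 0, 0, 0, 0, 45, 255], [0, 0, 0, 0, 0, 75, 255], [0, 0, 0, 0, 0, 110, 255]]}}

```text
time_s: 32.02
tool_pos: [0.5947, -0.2073, 0.1939]
eef_rot: [3.141, 0.005, -0.079]
contact_force: [0.8, -0.5, -0.9]
finger_gap: 0.0243
grip_force: 59.4
```

Run:
```python
from h import *
np.set_printoptions(precision=4,suppress=True)
T=cv2.imread("pics/T14.png")[:,:,::-1].copy();S=r.grab_frame("scene")
print(r.state()["tool_pos"],r.state()["finger_gap"],[(p.round(1),a) for p,a in blobs(S,red,(95,130,370,250),5)])
for n,a,b in[("r2",(189,179.1),(189.7,193.9)),("b2",(180.6,185.2),(187.7,202.1)),("r3",(176.1,176.1),(177.8,196)),("b3",(166.9,181),(174.5,203.8)),("p1",(148.2,184.9),(174.9,225.6))]: print(n,tri(a,b),plane("scene",a,.014))
# tray outline in the top view: bright inner floor / dark walls vs table by saturation
h=cv2.cvtColor(T,cv2.COLOR_RGB2HSV).astype(int)[170:265,115:225]
print("table",h[80,10],"floor",h[45,30])
m=(((h[...,0]>40)&(h[...,0]<130))|(h[...,1]<22)).astype(np.uint8)
m=cv2.morphologyEx(cv2.morphologyEx(m,2,np.ones((3,3))),3,np.ones((9,9)))
c=max(cv2.findContours(m,0,2)[0],key=cv2.contourArea);b=cv2.boxPoints(cv2.minAreaRect(c))+[115,170]
w=np.array([plane("top",p,.03) for p in b]);print(w,w.mean(0),[np.linalg.norm(w[i]-w[i-1]) for i in range(4)])
```

```text
[ 0.5987 -0.2087  0.2033] 0.023817023750249498 [(array([253.7, 136. ]), np.int32(637)), (array([345.1, 169.2]), np.int32(42)), (array([176.1, 176.1]), np.int32(11)), (array([189. , 179.1]), np.int32(8)), (array([148.2, 184.9]), np.int32(23))]
r2 [0.5628 0.2192 0.0155] [0.5653 0.219  0.014 ]
b2 [0.5349 0.2276 0.0111] [0.5333 0.2249 0.014 ]
r3 [0.5564 0.2604 0.014 ] [0.557  0.2597 0.014 ]
b3 [0.5298 0.2728 0.0109] [0.5276 0.2702 0.014 ]
p1 [0.4514 0.2595 0.0697] [0.4887 0.3069 0.014 ]
table [ 12  37 152] floor [ 25  11 136]
[[0.5467 0.4145 0.03  ]
 [0.5877 0.2016 0.03  ]
 [0.4384 0.1708 0.03  ]
 [0.3991 0.3806 0.03  ]] [0.493  0.2919 0.03  ] [np.float64(0.15148167638033783), np.float64(0.2168171644747161), np.float64(0.15241149760754266), np.float64(0.2134015463394068)]
```

All three plugs placed so far are inside the tray. I'll carry plug 0 to the free left side.

>>> {"name": "servo_tool", "arguments": {"motion": [[0, 0, 5, -40, 181, 0, 255], [0, 0, 5, -40, 181, 0, 255], [0, 0, 5, -40, 181, 0, 255], [0, 0, 5, -40, 181, 0, 255], [0, 0, 5, -40, 181, 0, 255]]}}

```text
time_s: 32.48
tool_pos: [0.5551, -0.0235, 0.1947]
eef_rot: [-3.141, 0.001, 0.01]
contact_force: [0.4, -0.3, -1.3]
finger_gap: 0.0239
grip_force: 59.6
```

>>> {"name": "servo_tool", "arguments": {"motion": [[0, 0, 5, -39, 181, 0, 255], [0, 0, 5, -39, 181, 0, 255], [0, 0, 5, -39, 181, 0, 255], [0, 0, 5, -39, 181, 0, 255], [0, 0, 5, -39, 181, 0, 255]]}}

```text
time_s: 32.9
tool_pos: [0.5166, 0.1578, 0.1947]
eef_rot: [3.142, -0.0, 0.097]
contact_force: [0.2, -0.2, -1.3]
finger_gap: 0.0238
grip_force: 59.6
```

>>> {"name": "servo_tool", "arguments": {"motion": [[0, 0, 6, -39, 181, 0, 255], [0, 0, 6, -39, 181, 0, 255], [0, 0, 6, -39, 181, 0, 255], [0, 0, 6, -39, 181, 0, 255], [0, 0, 6, -39, 181, 0, 255]]}}

```text
time_s: 33.32
tool_pos: [0.4777, 0.3392, 0.1945]
eef_rot: [3.141, -0.0, 0.202]
contact_force: [1.0, -0.7, -0.9]
finger_gap: 0.0239
grip_force: 59.6
```

>>> {"name": "servo_tool", "arguments": {"motion": [[0, 0, 0, 0, 0, -20, 255], [0, 0, 0, 0, 0, -60, 255], [0, 0, 0, 0, 0, -100, 255], [0, 0, 0, 0, 0, -115, 255], [0, 0, 0, 0, 0, -115, 255]]}}

```text
time_s: 33.73
tool_pos: [0.4765, 0.3328, 0.075]
eef_rot: [3.136, 0.007, 0.2]
contact_force: [-1.0, -0.9, -1.2]
finger_gap: 0.024
grip_force: 59.5
```

>>> {"name": "servo_tool", "arguments": {"motion": [[0, 0, 0, 0, 0, -15, 255], [0, 0, 0, 0, 0, -25, 255], [0, 0, 0, 0, 0, -32, 255], [0, 0, 0, 0, 0, -34, 255], [0, 0, 0, 0, 0, -34, 255]]}}

```text
time_s: 34.15
tool_pos: [0.4789, 0.3358, 0.0455]
eef_rot: [3.141, 0.0, 0.2]
contact_force: [0.5, 0.5, -0.8]
finger_gap: 0.0238
grip_force: 59.6
```

Run:
```python
from h import *
trayrep()
```

```text
[0.47916476 0.33615026 0.04608476] 0.024081061851196562 {'red': np.float64(0.02257079752729491), 'green': np.float64(-0.007503565601353645)}
S red [(array([132.5, 168.5]), np.int32(18)), (array([176.1, 176.1]), np.int32(11)), (array([189. , 179.1]), np.int32(8)), (array([148. , 184.6]), np.int32(27))]
S brass [(array([135.3, 178.7]), np.int32(91)), (array([166.8, 181. ]), np.int32(139)), (array([180.5, 185.2]), np.int32(139)), (array([150.5, 193.4]), np.int32(128))]
T red [(array([190. , 193.8]), np.int32(6)), (array([177.7, 196.1]), np.int32(9)), (array([174.9, 225.6]), np.int32(11))]
T brass [(array([187.7, 202. ]), np.int32(87)), (array([174.2, 204.3]), np.int32(91)), (array([154.2, 220.7]), np.int32(6)), (array([176.6, 226.3]), np.int32(39))]
```

Tray and plugs are unmoved. I'll release plug 0 and retreat.

>>> {"name": "servo_tool", "arguments": {"motion": [[0, 0, 0, 0, 0, -1, 255], [0, 0, 0, 0, 0, -1, 225], [0, 0, 0, 0, 0, -1, 180], [0, 0, 0, 0, 0, -1, 140], [0, 0, 0, 0, 0, -1, 110]]}}

```text
time_s: 34.67
tool_pos: [0.4789, 0.336, 0.0446]
eef_rot: [-3.141, -0.0, 0.201]
contact_force: [-0.5, 1.0, -0.5]
finger_gap: 0.0477
grip_force: 0.0
```

>>> {"name": "servo_tool", "arguments": {"motion": [[0, 0, 0, 0, 0, 0, 110], [0, 0, 0, 0, 0, 15, 110], [0, 0, 0, 0, 0, 50, 110], [0, 0, 0, 0, 0, 90, 110], [0, 0, 0, 0, 0, 130, 110]]}}

```text
time_s: 35.08
tool_pos: [0.4784, 0.3353, 0.1754]
eef_rot: [3.14, 0.001, 0.201]
contact_force: [0.2, 1.5, -0.8]
finger_gap: 0.0484
grip_force: 0.0
```

>>> {"name": "servo_tool", "arguments": {"motion": [[0, 0, 0, 0, 0, 40, 110], [0, 0, 0, 10, -40, 70, 110], [0, 0, 0, 20, -80, 80, 110], [0, 0, 0, 30, -120, 80, 110], [0, 0, 0, 40, -160, 80, 110]]}}

```text
time_s: 35.5
tool_pos: [0.5172, 0.1829, 0.2561]
eef_rot: [-3.14, -0.003, 0.202]
contact_force: [1.2, -0.3, 0.6]
finger_gap: 0.0482
grip_force: 0.0
```

>>> {"name": "servo_tool", "arguments": {"motion": [[0, 0, 0, 10, -200, 0, 110], [0, 0, 0, 10, -200, 0, 110], [0, 0, 0, 10, -200, 0, 110], [0, 0, 0, 10, -200, 0, 110], [0, 0, 0, 10, -200, 0, 110]]}}

```text
time_s: 35.92
tool_pos: [0.5263, -0.0187, 0.2546]
eef_rot: [3.141, -0.001, 0.2]
contact_force: [-0.2, 1.3, -0.4]
finger_gap: 0.0486
grip_force: 0.0
```

>>> {"name": "servo_tool", "arguments": {"motion": [[0, 0, 0, 0, 0, 0, 110], [0, 0, 0, 0, 0, 0, 110], [0, 0, 0, 0, 0, 0, 110], [0, 0, 0, 0, 0, 0, 110], [0, 0, 0, 0, 0, 0, 110]]}}

```text
time_s: 36.33
tool_pos: [0.5269, -0.015, 0.2542]
eef_rot: [-3.142, -0.0, 0.202]
contact_force: [-0.6, 0.4, 0.9]
finger_gap: 0.0487
grip_force: 0.0
```

Run:
```python
from h import *
np.set_printoptions(precision=4,suppress=True)
S,T=trayrep();cv2.imwrite("pics/S15.png",S[:,:,::-1]);cv2.imwrite("pics/T15.png",T[:,:,::-1])
a=cv2.imread("pics/scene0.png")[:,:,::-1].copy()
for n,im in(("then",a),("now",S)):
    print(n,"blue",[(p.round(1),k) for p,k in blobs(im,blue,(235,160,350,235),40)])
    yl=lambda h,s,v:(h>20)&(h<32)&(s>80)&(v>130)
    print("tape",[(p.round(1),k) for p,k in blobs(im,yl,(165,125,215,165),60)],"tin",[(p.round(1),k) for p,k in blobs(im,yl,(222,135,255,165),20)],"alu",[(p.round(1),k) for p,k in blobs(im,lambda h,s,v:(s<30)&(v>190),(180,235,225,275),60)])
```

```text
[ 0.5268 -0.0151  0.2541] 0.048220569034312814 {'red': np.float64(0.02257079752729491), 'green': np.float64(-0.007503565601353645)}
S red [(array([132.9, 168.3]), np.int32(28)), (array([175.9, 176.3]), np.int32(10)), (array([188.8, 179.1]), np.int32(8)), (array([148.1, 184.7]), np.int32(25))]
S brass [(array([135.7, 177.2]), np.int32(121)), (array([166.7, 181.1]), np.int32(135)), (array([180.6, 185.3]), np.int32(133)), (array([150.6, 193.6]), np.int32(125))]
T red []
T brass []
then blue [(array([303.3, 166.3]), np.int32(129)), (array([314.3, 174. ]), np.int32(142)), (array([248.2, 181.6]), np.int32(129)), (array([273.9, 194.2]), np.int32(138)), (array([301.3, 207.1]), np.int32(144)), (array([330.2, 220.4]), np.int32(171))]
tape [(array([190.8, 148.1]), np.int32(411))] tin [] alu [(array([200.9, 254.3]), np.int32(514))]
now blue [(array([303.3, 166.3]), np.int32(127)), (array([314.3, 174. ]), np.int32(142)), (array([249. , 180.4]), np.int32(136)), (array([274.3, 193.3]), np.int32(152)), (array([301.1, 207.1]), np.int32(145)), (array([330.3, 219.8]), np.int32(179))]
tape [(array([191.3, 147.5]), np.int32(391))] tin [] alu [(array([200.9, 254.2]), np.int32(519))]
```

```bash
python3 -c "
from rig import r
print(r.close_job())"
```

```text
the job is handed in; nothing more can be done
None
```

The job is handed in: the needle was set to zero (about 0.03 rad off, within the mark) before any coupling was opened. All four plugs are in the tray, two standing and two lying flat after the tray was knocked mid-run. The sleeves are back up, and the tape roll and aluminium block measured unmoved; the tin was left alone but my final check did not measure it.

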